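# Weigh the sample jar from behind the bottles

## Robot

A 6-joint arm with a two-finger parallel gripper is mounted at the origin on the work surface. World frame = base frame: x ahead of the robot, y to its left, z up, the work surface at z = 0. Lengths are in m, angles in rad, forces in N, time in s.
With the tool pointing down it reaches from about 0.4 to 0.825 m from the base axis. Payload 7 kg.
Tool frame: the origin (TCP) lies on the centre line of the jaws, within the pads' length; the fingertips stand 22 mm ahead of it and the grasp point (between the pads) lies 3 mm ahead of it (arm.tcp_to_tips is the distance from the TCP to the fingertips, in m); z points along the fingers, y is the line along which they close (so a half turn about z gives the same grasp; the last joint's range is limited). The gripper opens to 88 mm and grips with 3 to 60 N. Pads are 19 mm wide; open, the fingers measure 130 mm over their backs; the gripper's body (78 mm by 193 mm) begins 47 mm behind the grasp point.
Start: joints at [1.624, 0.359, 0.012, 0, -1.224, -0.288], TCP at [0.157, 0.656, 0.222] pointing down, gripper open.
Joint ranges: [-3.07, 3.07], [-1.43, 2.12], [-1.02, 1.25], [-3.03, 1.67], [-3.05, -0], [-3.03, 3.03]. Speed limits (rad/s): [2.39, 2.39, 3.01, 3.14, 3.14, 3.14].

## Interface

Orientations are given as [roll, pitch, yaw] about the fixed x, y, z axes, in that order (R = Rz(yaw) Ry(pitch) Rx(roll)).
In Python, from station import arm gives the robot as it stands.
- The arm moves only by the tool jog_arm, never from a script. Its argument "targets" is a list of rows, each an object of numbers: "dx", "dy", "dz": the shift along the tool's x, y, z in mm; "rx", "ry", "rz": the turn, a rotation vector about the tool's x, y, z in rad; "gripper": the closure, from 0 (fully open) to 1 (shut). In form: [{"dx": .., "dy": .., "dz": .., "rx": .., "ry": .., "rz": .., "gripper": ..}, ...]. A call has exactly 8 rows; each row is the pose to reach, as a shift and turn from the pose commanded when the call began, along the tool's axes at that moment; what a row does not reach only later rows make up. A row lasts 1/12 s, in which the tool goes at most 41.7 mm and 7.16 degrees, less where a joint would pass 70% of its speed; a pose out of reach is approached as far as the arm can. A call with a gripper value outside its range is refused whole. The fingers move at their own pace and stop on an object; "force" is the grip in N (left out, the last holds). Time passes only in rows, so rows that repeat a pose let the fingers close, or fill a call up. It gives the time, the measured TCP pose, the force, the opening and the grip force at its end, in the units of the state.
- arm.get_state(): the state, without advancing time (a new reading comes with each control period).
- arm.grab_frame(name): name is "side" or "top"; returns a dict with "frame" (384x512x3 uint8, red, green, blue), "z_map" (384x512 float32, m along the optical axis (not along the pixel's ray), 0 where there is no reading), "fx", "fy", "cx", "cy" (pixels), "distortion" ([k1, k2, p1, p2, k3] as OpenCV has them; the pictures are not rectified), "view" (4x4, takes a point from world to camera coordinates). Camera axes: x right, y down, z forward; pixel columns grow to the right and rows downward; lengths in m; the calibration is good to about 2 mm. A picture is of the moment at which its call begins.
- arm.job_done(): hands the job in; it is judged then, once.
The state is a dict: "t": time; "q": joint angles; "qd": joint speeds; "joint_efforts": joint torques, N m; "eef_pos": TCP position; "ee_rot": TCP orientation; "force": force on the tool from outside, world axes, zero at the start; "moment": the same for the moment, N m; "width": finger opening in m; "gripper_force": force on a finger pad.
Only numpy, scipy, OpenCV 4.12 (cv2) and the standard library are available. Lean on these libraries where they do the work, as an engineer would, in place of code of your own. Each camera call takes 0.05 s, during which the arm holds its last target. There are 200 camera calls.

## Task

Weigh the little lidded jar that stands hemmed in by three bottles on the steel tray: first stand all three bottles on the rubber mat, leaving the jar where it is, then set the jar upright in the middle of the scale's pan while the bottles wait on the mat, and then put every bottle back on the tray in exactly the place it came from. Set the glass down gently, tip nothing over, leave the jar on the scale, and do not disturb the jug, the funnel or the box of caps.

Things in the scene. Friction and masses are not known exactly. Their poses are not given: they have to be found in the camera images.
- tall_mid (a point): Tall amber glass bottle, 225 mm high, round, 64 mm wide up to 118 mm, then a long sloping shoulder. The top 45 mm is a straight round neck 28 mm wide, closed by a flush steel crown cap. About 0.4 kg. The point is its centre, 112.5 mm above its foot; z points up to the cap. It starts upright in one of the tray's three ring marks.
- stout_mid (a point): Stout amber glass bottle, 172 mm high, round, 64 mm wide up to 115 mm, then an abrupt shoulder. The top 45 mm is a straight round neck 28 mm wide, closed by a flush steel crown cap. About 0.4 kg. The point is its centre, 86 mm above its foot; z points up to the cap. It starts upright in one of the tray's three ring marks.
- square_mid (a point): Square amber glass bottle, 192 mm high, 58 x 58 mm in plan up to 118 mm, then a sloping shoulder. The top 45 mm is a straight round neck 28 mm wide, closed by a flush steel crown cap. About 0.4 kg. The point is its centre, 96 mm above its foot; z points up to the cap. It starts upright in one of the tray's three ring marks.
- jar_mid (a point): Small round amber glass jar with a steel screw lid, 70 mm high, 50 mm wide at the lid (the top 14 mm) and 48 mm below it. About 0.16 kg. The point is its centre, 35 mm above its foot; z points up. It starts on the tray between the left and right bottles, behind the front one, about 10 mm from the tray's upright back.
- tray: Fixed steel tray, 156 mm (its x) by 210 mm (its y), deck 6 mm thick, with an upright back 66 mm high above the table along its +x edge (inner face at x = +65 mm). Origin: under the centre, at table height; z up. Thin flat ring marks, nominally at (22, 62), (22, -62) and (-32, 0) mm in its frame, are the bottles' places; the jar starts at (30, 0) mm. Which bottle stands in which place differs from start to start.
- mat: Fixed black rubber mat, 270 mm (its x) by 120 mm (its y), 4 mm thick, flat on the table to one side of the tray (left or right): the side area for the bottles. Origin: under its centre, at table height.
- pan (a point): Centre of the top of the round steel pan (116 mm across) of the fixed white bench scale, on the other side of the tray from the mat. The pan's top is 46 mm above the table; the pan does not move when loaded. z up.
- jug: White plastic jug like a large mug, 96 mm across, 115 mm high, with a handle, standing on the far side of the table. Bystander. Origin: centre of its underside.
- funnel: Steel funnel standing mouth down, 100 mm across, 95 mm high, on the far side of the table. Bystander. Origin: centre of its underside.
- capbox: Open grey plastic box of crown caps, 70 x 110 mm, 40 mm high, between the tray and the robot's base. Bystander. Origin: centre of its underside.
Things that resemble listed ones, but are neither listed nor needed, are in the scene too. Of the things that look like the part that bears jar_mid, the smallest one is meant.

How it is judged:
On the way, in this order (a step that is already met when the one before it is completed fails the run):
1. all three bottles stand upright on the rubber mat together, the jar still in its place on the tray (x of tall_mid in the frame of mat between -0.13 and 0.13 m and y of tall_mid in the frame of mat between -0.055 and 0.055 m and z of tall_mid in the frame of mat below 0.1215 m and angle between each of tall_mid, stout_mid, square_mid's own z axis and vertical below 0.1 rad and linear speed of each of tall, stout, square below 0.05 m/s and x of stout_mid in the frame of mat between -0.13 and 0.13 m and y of stout_mid in the frame of mat between -0.055 and 0.055 m and z of stout_mid in the frame of mat below 0.095 m and x of square_mid in the frame of mat between -0.13 and 0.13 m and y of square_mid in the frame of mat between -0.055 and 0.055 m and z of square_mid in the frame of mat below 0.105 m and distance of jar_mid from where it was at the start of the episode below 0.02 m), for 0.2 s.
2. the jar stands upright in the middle of the scale's pan while all three bottles stand on the mat (horizontal distance between jar_mid and pan below 0.015 m and z of jar_mid in the frame of pan between 0.03 and 0.04 m and angle between each of jar_mid, tall_mid, stout_mid, square_mid's own z axis and vertical below 0.1 rad and linear speed of jar below 0.03 m/s and x of tall_mid in the frame of mat between -0.13 and 0.13 m and y of tall_mid in the frame of mat between -0.055 and 0.055 m and z of tall_mid in the frame of mat below 0.1215 m and linear speed of each of tall, stout, square below 0.05 m/s and x of stout_mid in the frame of mat between -0.13 and 0.13 m and y of stout_mid in the frame of mat between -0.055 and 0.055 m and z of stout_mid in the frame of mat below 0.095 m and x of square_mid in the frame of mat between -0.13 and 0.13 m and y of square_mid in the frame of mat between -0.055 and 0.055 m and z of square_mid in the frame of mat below 0.105 m), for 0.2 s.
At the end, for the whole second after the job is handed in: The jar stands upright and at rest on the scale's pan, its axis within 15 mm of the pan's centre, and each bottle stands upright and at rest on the tray within 12 mm of where it stood at the start (horizontal distance between jar_mid and pan below 0.015 m and z of jar_mid in the frame of pan between 0.03 and 0.04 m and angle between jar_mid's own z axis and vertical below 0.1 rad and linear speed of each of jar, tall, stout, square below 0.03 m/s and distance of each of tall_mid, stout_mid, square_mid from where it was at the start of the episode below 0.012 m and angle between each of tall_mid, stout_mid, square_mid's own z axis and vertical below 0.08 rad); the robot touches nothing.
It fails at once if a bottle or the jar is tipped (more than 0.6 rad) (angle between any of tall_mid, stout_mid, square_mid, jar_mid's own z axis and vertical above 0.6 rad).
It fails at once if a bottle or the jar is banged down (more than 100 N on the mat, tray or pan) (contact force between any of tall, stout, square and mat above 100 N or contact force between any of tall, stout, square and tray above 100 N or contact force between jar and scale above 100 N).
It fails at once if the jug, the funnel or the box of caps is moved more than 25 mm (distance of any of jug, funnel, capbox from where it was at the start of the episode above 0.025 m).
It also fails if it takes over 144 s, if anything falls off the work surface, if the arm or the gripper's body presses on something with over 40 N, if the wrist force passes 120 N, or if a joint passes its speed limit or range.

## Working session

There is one attempt and no reset: what is moved stays moved. The work goes in short steps, Python scripts to look and compute and a tool call to move; the robot and the scene stay as the last step left them, time stands still between calls to the robot, and variables do not carry over. Pictures are saved under pics/ and viewed, at most 14 in all, crops included, and the job is handed in when it is done.

Besides the shell and the picture viewer there is one more tool, called after "Request:" as name(argument=value, ...) on one line, values as JSON. jog_arm: Moves the arm, as the interface text tells. Its arguments: {"type":"object","properties":{"targets":{"type":"array","items":{"type":"object","properties":{"dx":{"type":"number"},"dy":{"type":"number"},"dz":{"type":"number"},"rx":{"type":"number"},"ry":{"type":"number"},"rz":{"type":"number"},"gripper":{"type":"number"}}}},"force":{"type":"number"}},"required":["targets"]}

```bash
ls; mkdir -p pics; cat > h.py <<'E'
import numpy as np, cv2
from station import arm
def grab(n):
    return arm.grab_frame(n)
def pts(f):
    h,w=f['z_map'].shape
    K=np.array([[f['fx'],0,f['cx']],[0,f['fy'],f['cy']],[0,0,1.]])
    u,v=np.meshgrid(np.arange(w),np.arange(h))
    n=cv2.undistortPoints(np.stack([u,v],-1).reshape(-1,1,2).astype(float),K,np.array(f['distortion'])).reshape(h,w,2)
    z=f['z_map']; P=np.dstack([n[...,0]*z,n[...,1]*z,z])
    V=np.linalg.inv(f['view']); W=P@V[:3,:3].T+V[:3,3]; W[z==0]=np.nan
    return W
E
python3 - <<'E'
from h import *
for n in ('top','side'):
    f=grab(n); cv2.imwrite(f'pics/{n}0.png',f['frame'][...,::-1]); np.save(f'{n}0.npy',f,allow_pickle=True)
    W=pts(f); np.save(f'{n}W0.npy',W); print(n,np.linalg.inv(f['view'])[:3,3].round(3),(f['z_map']==0).mean(), f['fx'])
s=arm.get_state(); print(s, arm.tcp_to_tips)
E
```

```text
pics
top [0.416 0.017 0.957] 0.004063924153645833 416.5777673593974
side [0.163 0.757 1.028] 0.004094441731770833 487.44970699670097
{'t': 0.1, 'q': array([ 1.62410971e+00,  3.59308337e-01,  1.11316520e-02, -3.13989243e-04,
       -1.22411829e+00, -2.88130535e-01]), 'qd': array([ 0.00085544, -0.0009862 ,  0.00122522,  0.00332115, -0.00121182,
        0.00055027]), 'joint_efforts': array([-1.05126692e-03, -5.84159374e+01,  2.93751580e+01,  7.01555014e+00,
        1.01749896e-02, -4.35217908e-05]), 'eef_pos': array([0.15695183, 0.65602324, 0.2214117 ]), 'ee_rot': array([ 3.14007190e+00, -1.42878848e-04, -2.34923953e-01]), 'force': array([-0.36541494, -0.37281041, -1.32837524]), 'moment': array([-0.08180299,  0.04897285,  0.01035697]), 'gripper_force': 0.0, 'width': 0.08774594858941724} 0.022
```

View pics/top0.png

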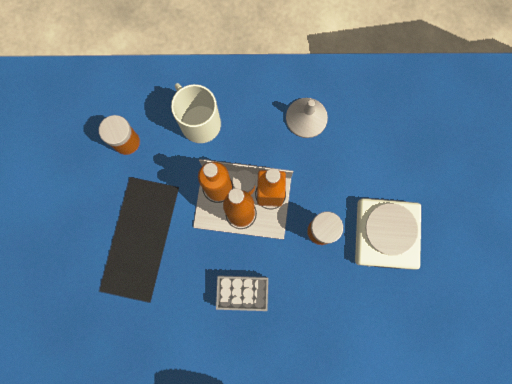

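View pics/side0.png

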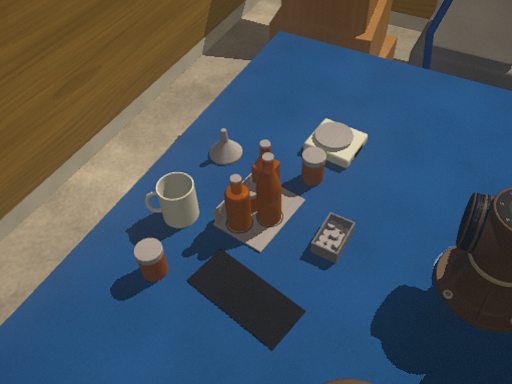

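The top view shows the tray at about (245,200). On it are the stout bottle (left, cap 212,170), the tall one (front, cap 236,195) and the square one (right, cap 272,175), with the jar behind at about (240,182). The mat is at (140,240) and the pan at (391,229). Two decoy jars stand at (120,135) and (325,228). The side view agrees: tall in front, stout on the left.

```bash
cat > m.py <<'E'
from h import *
T=np.load('topW0.npy'); S=np.load('sideW0.npy'); ft=np.load('top0.npy',allow_pickle=True).item()['frame'];fs=np.load('side0.npy',allow_pickle=True).item()['frame']
caps={'tall':(.231,(238,196),(268,158)),'stout':(.178,(211,170),(236,181)),'square':(.198,(273,177),(265,147))}
def circ(W,uv,z,r,tol=.006):
    m=np.abs(W[...,2]-z)<tol; v,u=np.nonzero(m); k=np.hypot(u-uv[0],v-uv[1])<r
    P=W[v[k],u[k]]
    if len(P)<4: return None
    c,rr=cv2.minEnclosingCircle(P[:,:2].astype(np.float32)); return np.round([*c,rr,*P.mean(0)],4),len(P)
for n,(z,a,b) in caps.items(): print(n,circ(T,a,z,14),circ(S,b,z,14))
print('pan',circ(T,(391,229),.046,40,.004),circ(S,(333,137),.046,30,.004))
print('jar',circ(T,(238,183),.076,12),circ(S,(252,198),.076,14))
for n,(W,a,r) in {'decoyR':(T,(325,222),14),'decoyL':(T,(116,130),14)}.items():
    p=W[a[1]-4:a[1]+4,a[0]-4:a[0]+4].reshape(-1,3);print(n,np.nanmean(p,0).round(3))
def rect(mask,W,zr):
    m=mask&(np.abs(W[...,2]-zr)<.005); n,l,s,_=cv2.connectedComponentsWithStats(m.astype(np.uint8)); i=1+s[1:,4].argmax()
    P=W[l==i][:,:2].astype(np.float32); r=cv2.minAreaRect(P*1000); return r,cv2.boxPoints(r).round(0).tolist()
for n,W,f in (('t',T,ft),('s',S,fs)):
    print('mat',rect(f.max(2)<60,W,.004))
    hsv=cv2.cvtColor(f,cv2.COLOR_RGB2HSV)
    m=(hsv[...,1]<90)&(hsv[...,2]>70); x,y=W[...,0],W[...,1]
    print('tray',rect(m&(np.abs(x-.5)<.2)&(np.abs(y-.03)<.2),W,.006))
    print('back',rect((np.abs(x-.5)<.2)&(np.abs(y-.03)<.14),W,.063))
print([T[v,u].round(3).tolist() for u,v in ((205,170),(280,230),(200,225),(200,115),(306,117),(240,293))])
print(np.nanstd(T[200:206,480:486,2]))
E
python3 m.py
```

```text
tall (array([0.5498, 0.0531, 0.0141, 0.5492, 0.0531, 0.2309]), 193) (array([0.5504, 0.0525, 0.015 , 0.5489, 0.0533, 0.23  ]), 94)
stout (array([0.6103, 0.1054, 0.014 , 0.6101, 0.1053, 0.1779]), 164) (array([0.6085, 0.1032, 0.0159, 0.609 , 0.1056, 0.1769]), 91)
square (array([ 0.5936, -0.0141,  0.0144,  0.5932, -0.014 ,  0.1978]), 171) (array([ 0.5941, -0.0154,  0.0148,  0.593 , -0.0141,  0.1968]), 80)
pan (array([ 0.5067, -0.2809,  0.0583,  0.5059, -0.2801,  0.0461]), 2124) (array([ 0.5093, -0.281 ,  0.0619,  0.5055, -0.2797,  0.0459]), 756)
jar (array([0.6063, 0.0546, 0.025 , 0.6093, 0.0495, 0.0763]), 261) (array([0.5911, 0.0685, 0.0459, 0.5924, 0.056 , 0.0757]), 116)
decoyR [ 0.518 -0.125  0.093]
decoyL [0.722 0.32  0.093]
mat (((496.1708068847656, 285.28973388671875), (117.99292755126953, 268.14495849609375), 77.16254425048828), [[352.0, 258.0], [614.0, 198.0], [640.0, 313.0], [379.0, 373.0]])
tray (((574.2098999023438, 49.9473876953125), (212.8767547607422, 143.8319091796875), 82.18373107910156), [[488.0, -46.0], [631.0, -65.0], [660.0, 146.0], [517.0, 165.0]])
back (((646.5728759765625, 39.971412658691406), (113.17236328125, 4.784765243530273), 82.8573226928711), [[637.0, -16.0], [642.0, -16.0], [656.0, 96.0], [651.0, 96.0]])
mat (((493.6773681640625, 284.7737121582031), (122.01761627197266, 269.7440185546875), 77.52830505371094), [[349.0, 254.0], [612.0, 196.0], [639.0, 315.0], [375.0, 373.0]])
tray (((576.921142578125, 46.465492248535156), (215.39772033691406, 155.99411010742188), 81.0772705078125), [[483.0, -48.0], [637.0, -72.0], [671.0, 141.0], [517.0, 165.0]])
back (((597.9059448242188, 115.79448699951172), (63.34526062011719, 30.921703338623047), 44.73722839355469), [[565.0, 104.0], [586.0, 83.0], [631.0, 127.0], [610.0, 149.0]])
[[0.61, 0.115, 0.176], [0.51, -0.037, 0.003], [0.523, 0.146, 0.007], [0.787, 0.15, 0.007], [0.764, -0.099, 0.05], [0.37, 0.054, 0.014]]
0.0015646281259047252
```

```bash
cat > g.py <<'E'
import sys
from h import *
from scipy.spatial.transform import Rotation as R
s=arm.get_state(); r=R.from_euler('xyz',s['ee_rot']); p=s['eef_pos']
print('t',round(s['t'],2),p.round(4),s['ee_rot'].round(3),'F',s['force'].round(1),'w',round(s['width'],4),'gf',round(s['gripper_force'],1))
v=list(map(float,sys.argv[1:]))
for i in range(0,len(v),3):
    q=np.array(v[i:i+3]); print(q,'->',(r.inv().apply(q-p)*1000).round(1)); p=q
# rotvec to make tool level at yaw -0.235
print('rv',(r.inv()*R.from_euler('xyz',[np.pi,0,-.235])).as_rotvec().round(4))
E
python3 g.py .157 .656 .29 .55 .0528 .29 .55 .0528 .214
```

```text
t 0.1 [0.157  0.656  0.2214] [ 3.14  -0.    -0.235] F [-0.4 -0.4 -1.3] w 0.0877 gf 0.0
[0.157 0.656 0.29 ] -> [  0.1   0.1 -68.6]
[0.55   0.0528 0.29  ] -> [522.6 495.2   0.8]
[0.55   0.0528 0.214 ] -> [-0.  -0.1 76. ]
rv [ 0.0015 -0.0001  0.0001]
```

Request:
jog_arm(targets=[{"dz":-35},{"dz":-70},{"dx":28,"dy":26,"dz":-70},{"dx":56,"dy":53,"dz":-70},{"dx":84,"dy":80,"dz":-70},{"dx":112,"dy":106,"dz":-70},{"dx":140,"dy":133,"dz":-70},{"dx":168,"dy":159,"dz":-70}], force=30)

```text
invalid input at $.targets[0]: expected keys dx, dy, dz, rx, ry, rz, gripper
```

Request:
jog_arm(targets=[{"dx":28,"dy":26},{"dx":56,"dy":53},{"dx":84,"dy":80},{"dx":112,"dy":106},{"dx":140,"dy":133},{"dx":168,"dy":159},{"dx":196,"dy":186},{"dx":224,"dy":212}])

```text
invalid input at $.targets[0]: expected keys dx, dy, dz, rx, ry, rz, gripper
```

Request:
jog_arm(targets=[{"dx":28,"dy":26},{"dx":56,"dy":53},{"dx":84,"dy":80},{"dx":112,"dy":106},{"dx":130,"dy":124},{"dx":130,"dy":124},{"dx":130,"dy":124},{"dx":130,"dy":124}])

```text
invalid input at $.targets[0]: expected keys dx, dy, dz, rx, ry, rz, gripper
```

```bash
python3 g.py .55 .0528 .29 .55 .0528 .214
```

```text
t 0.1 [0.157  0.656  0.2214] [ 3.14  -0.    -0.235] F [-0.4 -0.4 -1.3] w 0.0877 gf 0.0
[0.55   0.0528 0.29  ] -> [522.7 495.3 -67.8]
[0.55   0.0528 0.214 ] -> [-0.  -0.1 76. ]
rv [ 0.0015 -0.0001  0.0001]
```

Request:
jog_arm(targets=[{"dx":0,"dy":0,"dz":-35,"rx":0,"ry":0,"rz":0,"gripper":0},{"dx":0,"dy":0,"dz":-70,"rx":0,"ry":0,"rz":0,"gripper":0},{"dx":28,"dy":26,"dz":-70,"rx":0,"ry":0,"rz":0,"gripper":0},{"dx":56,"dy":53,"dz":-70,"rx":0,"ry":0,"rz":0,"gripper":0},{"dx":84,"dy":80,"dz":-70,"rx":0,"ry":0,"rz":0,"gripper":0},{"dx":112,"dy":106,"dz":-70,"rx":0,"ry":0,"rz":0,"gripper":0},{"dx":140,"dy":133,"dz":-70,"rx":0,"ry":0,"rz":0,"gripper":0},{"dx":168,"dy":159,"dz":-70,"rx":0,"ry":0,"rz":0,"gripper":0}], force=30)

```text
t: 0.77
eef_pos: [0.2839, 0.4608, 0.292]
ee_rot: [3.141, 0.0, -0.234]
force: [0.0, -0.4, 0.7]
width: 0.0877
gripper_force: 0.0
```

Request:
jog_arm(targets=[{"dx":28,"dy":26,"dz":0,"rx":0,"ry":0,"rz":0,"gripper":0},{"dx":56,"dy":53,"dz":0,"rx":0,"ry":0,"rz":0,"gripper":0},{"dx":84,"dy":80,"dz":0,"rx":0,"ry":0,"rz":0,"gripper":0},{"dx":112,"dy":106,"dz":0,"rx":0,"ry":0,"rz":0,"gripper":0},{"dx":140,"dy":133,"dz":0,"rx":0,"ry":0,"rz":0,"gripper":0},{"dx":168,"dy":159,"dz":0,"rx":0,"ry":0,"rz":0,"gripper":0},{"dx":196,"dy":186,"dz":0,"rx":0,"ry":0,"rz":0,"gripper":0},{"dx":224,"dy":212,"dz":0,"rx":0,"ry":0,"rz":0,"gripper":0}])

```text
t: 1.43
eef_pos: [0.4524, 0.2025, 0.2923]
ee_rot: [-3.141, 0.0, -0.234]
force: [-0.4, 1.2, -0.4]
width: 0.0876
gripper_force: 0.0
```

```bash
python3 g.py .55 .0528 .29 .55 .0528 .214
```

```text
t 1.43 [0.4524 0.2025 0.2923] [-3.141  0.    -0.234] F [-0.4  1.2 -0.4] w 0.0876 gf 0.0
[0.55   0.0528 0.29  ] -> [129.8 122.9   2.3]
[0.55   0.0528 0.214 ] -> [ 0.  0. 76.]
rv [-0.0002  0.0001  0.0005]
```

Request:
jog_arm(targets=[{"dx":28,"dy":26,"dz":0,"rx":0,"ry":0,"rz":0,"gripper":0},{"dx":56,"dy":53,"dz":0,"rx":0,"ry":0,"rz":0,"gripper":0},{"dx":84,"dy":80,"dz":0,"rx":0,"ry":0,"rz":0,"gripper":0},{"dx":112,"dy":106,"dz":0,"rx":0,"ry":0,"rz":0,"gripper":0},{"dx":125,"dy":118,"dz":0,"rx":0,"ry":0,"rz":0,"gripper":0},{"dx":130,"dy":123,"dz":0,"rx":0,"ry":0,"rz":0,"gripper":0},{"dx":130,"dy":123,"dz":0,"rx":0,"ry":0,"rz":0,"gripper":0},{"dx":130,"dy":123,"dz":0,"rx":0,"ry":0,"rz":0,"gripper":0}])

```text
t: 2.1
eef_pos: [0.5494, 0.0547, 0.2919]
ee_rot: [3.141, 0.001, -0.236]
force: [-0.1, -0.2, 0.1]
width: 0.0876
gripper_force: 0.0
```

```bash
python3 g.py .55 .0528 .29 .55 .0528 .214
```

```text
t 2.1 [0.5494 0.0547 0.2919] [ 3.141e+00  1.000e-03 -2.360e-01] F [-0.1 -0.2  0.1] w 0.0876 gf 0.0
[0.55   0.0528 0.29  ] -> [1.  1.7 1.9]
[0.55   0.0528 0.214 ] -> [ 0.1 -0.  76. ]
rv [ 0.0002  0.0008 -0.0007]
```

Request:
jog_arm(targets=[{"dx":1,"dy":2,"dz":20,"rx":0,"ry":0,"rz":0,"gripper":0},{"dx":1,"dy":2,"dz":42,"rx":0,"ry":0,"rz":0,"gripper":0},{"dx":1,"dy":2,"dz":64,"rx":0,"ry":0,"rz":0,"gripper":0},{"dx":1,"dy":2,"dz":78,"rx":0,"ry":0,"rz":0,"gripper":0},{"dx":1,"dy":2,"dz":78,"rx":0,"ry":0,"rz":0,"gripper":0},{"dx":1,"dy":2,"dz":78,"rx":0,"ry":0,"rz":0,"gripper":0.5},{"dx":1,"dy":2,"dz":78,"rx":0,"ry":0,"rz":0,"gripper":1},{"dx":1,"dy":2,"dz":78,"rx":0,"ry":0,"rz":0,"gripper":1}])

```text
t: 2.77
eef_pos: [0.5509, 0.0532, 0.2158]
ee_rot: [-3.14, -0.002, -0.234]
force: [-0.5, -0.0, -0.5]
width: 0.0729
gripper_force: 0.0
```

Request:
jog_arm(targets=[{"dx":0,"dy":0,"dz":0,"rx":0,"ry":0,"rz":0,"gripper":1},{"dx":0,"dy":0,"dz":0,"rx":0,"ry":0,"rz":0,"gripper":1},{"dx":0,"dy":0,"dz":0,"rx":0,"ry":0,"rz":0,"gripper":1},{"dx":0,"dy":0,"dz":0,"rx":0,"ry":0,"rz":0,"gripper":1},{"dx":0,"dy":0,"dz":0,"rx":0,"ry":0,"rz":0,"gripper":1},{"dx":0,"dy":0,"dz":0,"rx":0,"ry":0,"rz":0,"gripper":1},{"dx":0,"dy":0,"dz":0,"rx":0,"ry":0,"rz":0,"gripper":1},{"dx":0,"dy":0,"dz":0,"rx":0,"ry":0,"rz":0,"gripper":1}])

```text
t: 3.43
eef_pos: [0.5503, 0.0523, 0.2143]
ee_rot: [3.141, 0.0, -0.235]
force: [0.7, 0.2, -0.7]
width: 0.0268
gripper_force: 30.0
```

```bash
python3 g.py .55 .0528 .304 .407 .305 .304 .407 .305 .214
```

```text
t 3.43 [0.5503 0.0523 0.2143] [ 3.141  0.    -0.235] F [ 0.7  0.2 -0.7] w 0.0268 gf 30.0
[0.55   0.0528 0.304 ] -> [ -0.5  -0.4 -89.7]
[0.407 0.305 0.304] -> [-197.8 -212.    -0. ]
[0.407 0.305 0.214] -> [ 0. -0. 90.]
rv [0.0001 0.     0.0001]
```

Request:
jog_arm(targets=[{"dx":0,"dy":0,"dz":-5,"rx":0,"ry":0,"rz":0,"gripper":1},{"dx":0,"dy":0,"dz":-18,"rx":0,"ry":0,"rz":0,"gripper":1},{"dx":0,"dy":0,"dz":-36,"rx":0,"ry":0,"rz":0,"gripper":1},{"dx":0,"dy":0,"dz":-54,"rx":0,"ry":0,"rz":0,"gripper":1},{"dx":-4,"dy":-4,"dz":-72,"rx":0,"ry":0,"rz":0,"gripper":1},{"dx":-12,"dy":-13,"dz":-84,"rx":0,"ry":0,"rz":0,"gripper":1},{"dx":-26,"dy":-28,"dz":-90,"rx":0,"ry":0,"rz":0,"gripper":1},{"dx":-42,"dy":-45,"dz":-90,"rx":0,"ry":0,"rz":0,"gripper":1}])

```text
t: 4.1
eef_pos: [0.5199, 0.1066, 0.3056]
ee_rot: [-3.14, -0.001, -0.236]
force: [0.8, 1.8, -2.8]
width: 0.0267
gripper_force: 30.0
```

Request:
jog_arm(targets=[{"dx":-18,"dy":-19,"dz":0,"rx":0,"ry":0,"rz":0,"gripper":1},{"dx":-36,"dy":-38,"dz":0,"rx":0,"ry":0,"rz":0,"gripper":1},{"dx":-54,"dy":-58,"dz":0,"rx":0,"ry":0,"rz":0,"gripper":1},{"dx":-72,"dy":-77,"dz":0,"rx":0,"ry":0,"rz":0,"gripper":1},{"dx":-90,"dy":-96,"dz":0,"rx":0,"ry":0,"rz":0,"gripper":1},{"dx":-108,"dy":-116,"dz":0,"rx":0,"ry":0,"rz":0,"gripper":1},{"dx":-124,"dy":-133,"dz":0,"rx":0,"ry":0,"rz":0,"gripper":1},{"dx":-138,"dy":-148,"dz":0,"rx":0,"ry":0,"rz":0,"gripper":1}])

```text
t: 4.77
eef_pos: [0.4183, 0.2834, 0.3039]
ee_rot: [3.141, 0.001, -0.234]
force: [0.4, 0.2, -3.7]
width: 0.0269
gripper_force: 30.0
```

Request:
jog_arm(targets=[{"dx":-10,"dy":-11,"dz":5,"rx":0,"ry":0,"rz":0,"gripper":1},{"dx":-15,"dy":-16,"dz":15,"rx":0,"ry":0,"rz":0,"gripper":1},{"dx":-18,"dy":-19,"dz":30,"rx":0,"ry":0,"rz":0,"gripper":1},{"dx":-18,"dy":-19,"dz":45,"rx":0,"ry":0,"rz":0,"gripper":1},{"dx":-18,"dy":-19,"dz":58,"rx":0,"ry":0,"rz":0,"gripper":1},{"dx":-18,"dy":-19,"dz":68,"rx":0,"ry":0,"rz":0,"gripper":1},{"dx":-18,"dy":-19,"dz":74,"rx":0,"ry":0,"rz":0,"gripper":1},{"dx":-18,"dy":-19,"dz":77,"rx":0,"ry":0,"rz":0,"gripper":1}])

```text
t: 5.43
eef_pos: [0.4066, 0.3042, 0.2261]
ee_rot: [3.14, 0.001, -0.235]
force: [-0.1, 0.2, -4.1]
width: 0.0269
gripper_force: 30.0
```

```bash
python3 g.py .407 .305 .2123
```

```text
t 5.43 [0.4066 0.3042 0.2261] [ 3.14e+00  1.00e-03 -2.35e-01] F [-0.1  0.2 -4.1] w 0.0269 gf 30.0
[0.407  0.305  0.2123] -> [ 0.2 -0.9 13.8]
rv [ 0.0015  0.0008 -0.0001]
```

Request:
jog_arm(targets=[{"dx":0,"dy":0,"dz":2,"rx":0,"ry":0,"rz":0,"gripper":1},{"dx":0,"dy":0,"dz":5,"rx":0,"ry":0,"rz":0,"gripper":1},{"dx":0,"dy":0,"dz":8,"rx":0,"ry":0,"rz":0,"gripper":1},{"dx":0,"dy":0,"dz":10,"rx":0,"ry":0,"rz":0,"gripper":1},{"dx":0,"dy":0,"dz":11,"rx":0,"ry":0,"rz":0,"gripper":1},{"dx":0,"dy":0,"dz":12,"rx":0,"ry":0,"rz":0,"gripper":1},{"dx":0,"dy":0,"dz":13,"rx":0,"ry":0,"rz":0,"gripper":1},{"dx":0,"dy":0,"dz":14,"rx":0,"ry":0,"rz":0,"gripper":1}])

```text
t: 6.1
eef_pos: [0.4071, 0.3047, 0.2133]
ee_rot: [-3.141, -0.0, -0.235]
force: [-0.3, -0.2, -3.7]
width: 0.0271
gripper_force: 30.0
```

```bash
python3 g.py .407 .305 .2123
```

```text
t 6.1 [0.4071 0.3047 0.2133] [-3.141 -0.    -0.235] F [-0.3 -0.2 -3.7] w 0.0271 gf 30.0
[0.407  0.305  0.2123] -> [-0.2 -0.3  1. ]
rv [-0.0002 -0.0001  0.0002]
```

Request:
jog_arm(targets=[{"dx":0,"dy":0,"dz":0.5,"rx":0,"ry":0,"rz":0,"gripper":1},{"dx":0,"dy":0,"dz":1,"rx":0,"ry":0,"rz":0,"gripper":1},{"dx":0,"dy":0,"dz":1.5,"rx":0,"ry":0,"rz":0,"gripper":1},{"dx":0,"dy":0,"dz":2,"rx":0,"ry":0,"rz":0,"gripper":1},{"dx":0,"dy":0,"dz":2,"rx":0,"ry":0,"rz":0,"gripper":1},{"dx":0,"dy":0,"dz":2,"rx":0,"ry":0,"rz":0,"gripper":1},{"dx":0,"dy":0,"dz":2,"rx":0,"ry":0,"rz":0,"gripper":1},{"dx":0,"dy":0,"dz":2,"rx":0,"ry":0,"rz":0,"gripper":1}])

```text
t: 6.77
eef_pos: [0.4075, 0.305, 0.2122]
ee_rot: [-3.14, -0.001, -0.234]
force: [-0.8, -1.1, 4.9]
width: 0.0267
gripper_force: 30.0
```

Request:
jog_arm(targets=[{"dx":0,"dy":0,"dz":0,"rx":0,"ry":0,"rz":0,"gripper":0.6},{"dx":0,"dy":0,"dz":0,"rx":0,"ry":0,"rz":0,"gripper":0.4},{"dx":0,"dy":0,"dz":0,"rx":0,"ry":0,"rz":0,"gripper":0.2},{"dx":0,"dy":0,"dz":0,"rx":0,"ry":0,"rz":0,"gripper":0},{"dx":0,"dy":0,"dz":-10,"rx":0,"ry":0,"rz":0,"gripper":0},{"dx":0,"dy":0,"dz":-30,"rx":0,"ry":0,"rz":0,"gripper":0},{"dx":0,"dy":0,"dz":-55,"rx":0,"ry":0,"rz":0,"gripper":0},{"dx":0,"dy":0,"dz":-75,"rx":0,"ry":0,"rz":0,"gripper":0}])

```text
t: 7.43
eef_pos: [0.4073, 0.3047, 0.2884]
ee_rot: [-3.141, -0.001, -0.235]
force: [-0.3, 0.3, 0.6]
width: 0.0747
gripper_force: 0.0
```

```bash
python3 g.py .5936 -.0142 .27 .5936 -.0142 .181; cat > cap.py <<'E'
import sys
from h import *
W=pts(grab('top')); x,y,z=float(sys.argv[1]),float(sys.argv[2]),float(sys.argv[3])
m=(np.abs(W[...,2]-z)<.006)&(np.hypot(W[...,0]-x,W[...,1]-y)<.04)
c,r=cv2.minEnclosingCircle(W[m][:,:2].astype(np.float32)); print('cap',np.round([*c,r],4),W[m].mean(0).round(4),m.sum())
E
python3 cap.py .407 .305 .229
```

```text
t 7.43 [0.4073 0.3047 0.2884] [-3.141e+00 -1.000e-03 -2.350e-01] F [-0.3  0.3  0.6] w 0.0747 gf 0.0
[ 0.5936 -0.0142  0.27  ] -> [255.3 266.9  18.5]
[ 0.5936 -0.0142  0.181 ] -> [-0.1  0.  89. ]
rv [-0.0005 -0.0008  0.0004]
cap [0. 0. 0.] [nan nan nan] 0cap.py:5: RuntimeWarning: Mean of empty slice.
  c,r=cv2.minEnclosingCircle(W[m][:,:2].astype(np.float32)); print('cap',np.round([*c,r],4),W[m].mean(0).round(4),m.sum())
  ret = um.true_divide(
```

Request:
jog_arm(targets=[{"dx":20,"dy":21,"dz":0,"rx":0,"ry":0,"rz":0,"gripper":0},{"dx":45,"dy":47,"dz":0,"rx":0,"ry":0,"rz":0,"gripper":0},{"dx":70,"dy":73,"dz":0,"rx":0,"ry":0,"rz":0,"gripper":0},{"dx":95,"dy":99,"dz":0,"rx":0,"ry":0,"rz":0,"gripper":0},{"dx":120,"dy":125,"dz":0,"rx":0,"ry":0,"rz":0,"gripper":0},{"dx":145,"dy":151,"dz":0,"rx":0,"ry":0,"rz":0,"gripper":0},{"dx":170,"dy":178,"dz":0,"rx":0,"ry":0,"rz":0,"gripper":0},{"dx":195,"dy":204,"dz":0,"rx":0,"ry":0,"rz":0,"gripper":0}])

```text
t: 8.15
eef_pos: [0.5499, 0.0591, 0.287]
ee_rot: [-3.141, -0.001, -0.235]
force: [0.4, 0.1, -0.1]
width: 0.0877
gripper_force: 0.0
```

Request:
jog_arm(targets=[{"dx":25,"dy":26,"dz":0,"rx":0,"ry":0,"rz":0,"gripper":0},{"dx":44,"dy":46,"dz":8,"rx":0,"ry":0,"rz":0,"gripper":0},{"dx":56,"dy":58,"dz":16,"rx":0,"ry":0,"rz":0,"gripper":0},{"dx":60,"dy":63,"dz":18,"rx":0,"ry":0,"rz":0,"gripper":0},{"dx":60,"dy":63,"dz":18,"rx":0,"ry":0,"rz":0,"gripper":0},{"dx":60,"dy":63,"dz":18,"rx":0,"ry":0,"rz":0,"gripper":0},{"dx":60,"dy":63,"dz":18,"rx":0,"ry":0,"rz":0,"gripper":0},{"dx":60,"dy":63,"dz":18,"rx":0,"ry":0,"rz":0,"gripper":0}])

```text
t: 8.82
eef_pos: [0.5928, -0.0133, 0.2692]
ee_rot: [-3.141, -0.001, -0.233]
force: [-0.1, 0.7, 0.3]
width: 0.088
gripper_force: 0.0
```

```bash
python3 g.py .5936 -.0142 .27 .5936 -.0142 .181;python3 cap.py .407 .305 .229
```

```text
t 8.82 [ 0.5928 -0.0133  0.2692] [-3.141e+00 -1.000e-03 -2.330e-01] F [-0.1  0.7  0.3] w 0.088 gf 0.0
[ 0.5936 -0.0142  0.27  ] -> [ 0.9  0.7 -0.8]
[ 0.5936 -0.0142  0.181 ] -> [-0.1  0.1 89. ]
rv [-0.0006 -0.0011  0.0016]
cap [0. 0. 0.] [nan nan nan] 0cap.py:5: RuntimeWarning: Mean of empty slice.
  c,r=cv2.minEnclosingCircle(W[m][:,:2].astype(np.float32)); print('cap',np.round([*c,r],4),W[m].mean(0).round(4),m.sum())
  ret = um.true_divide(
```

Cap not found in the top view; I'll check by picture.

```bash
python3 - <<'E'
from h import *
a=grab('top')['frame'];b=grab('side')['frame']
cv2.imwrite('pics/c1.png',cv2.resize(np.hstack([a,b]),(800,300))[...,::-1])
E
```

```text
(no output)
```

View pics/c1.png

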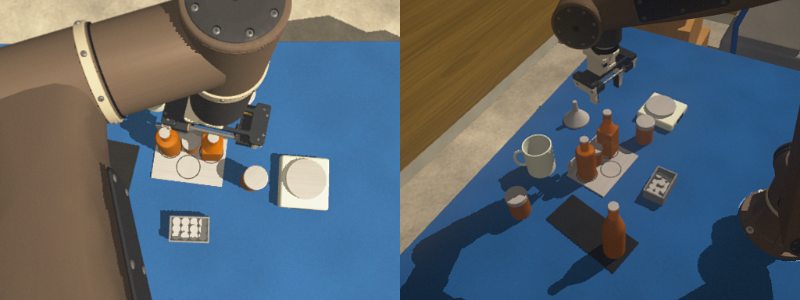

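The composite shows the tall bottle upright on the mat (side view, right half, 614,235). Stout and square still stand on the tray with the front ring empty. In the top view the arm hides the mat. Next is the square bottle.

Request:
jog_arm(targets=[{"dx":1,"dy":1,"dz":22,"rx":0,"ry":0,"rz":0,"gripper":0},{"dx":1,"dy":1,"dz":46,"rx":0,"ry":0,"rz":0,"gripper":0},{"dx":1,"dy":1,"dz":70,"rx":0,"ry":0,"rz":0,"gripper":0},{"dx":1,"dy":1,"dz":88,"rx":0,"ry":0,"rz":0,"gripper":0},{"dx":1,"dy":1,"dz":88,"rx":0,"ry":0,"rz":0,"gripper":0.3},{"dx":1,"dy":1,"dz":88,"rx":0,"ry":0,"rz":0,"gripper":1},{"dx":1,"dy":1,"dz":88,"rx":0,"ry":0,"rz":0,"gripper":1},{"dx":1,"dy":1,"dz":88,"rx":0,"ry":0,"rz":0,"gripper":1}])

```text
t: 9.63
eef_pos: [0.5947, -0.0153, 0.1821]
ee_rot: [-3.141, -0.003, -0.234]
force: [-0.5, 0.5, -0.3]
width: 0.0665
gripper_force: 0.0
```

Request:
jog_arm(targets=[{"dx":0,"dy":0,"dz":0,"rx":0,"ry":0,"rz":0,"gripper":1},{"dx":0,"dy":0,"dz":0,"rx":0,"ry":0,"rz":0,"gripper":1},{"dx":0,"dy":0,"dz":0,"rx":0,"ry":0,"rz":0,"gripper":1},{"dx":0,"dy":0,"dz":0,"rx":0,"ry":0,"rz":0,"gripper":1},{"dx":0,"dy":0,"dz":0,"rx":0,"ry":0,"rz":0,"gripper":1},{"dx":0,"dy":0,"dz":0,"rx":0,"ry":0,"rz":0,"gripper":1},{"dx":0,"dy":0,"dz":0,"rx":0,"ry":0,"rz":0,"gripper":1},{"dx":0,"dy":0,"dz":0,"rx":0,"ry":0,"rz":0,"gripper":1}])

```text
t: 10.3
eef_pos: [0.5938, -0.0155, 0.1803]
ee_rot: [-3.141, -0.0, -0.235]
force: [0.3, -0.0, 0.9]
width: 0.0267
gripper_force: 30.0
```

```bash
python3 g.py .5936 -.0142 .271 .5 .01 .271 .495 .285 .271 .495 .285 .179
```

```text
t 10.3 [ 0.5938 -0.0155  0.1803] [-3.141 -0.    -0.235] F [ 0.3 -0.   0.9] w 0.0267 gf 30.0
[ 0.5936 -0.0142  0.271 ] -> [ -0.5  -1.2 -90.7]
[0.5   0.01  0.271] -> [-96.7  -1.8  -0. ]
[0.495 0.285 0.271] -> [ -68.8 -266.3    0. ]
[0.495 0.285 0.179] -> [-0.  0. 92.]
rv [-0.0001 -0.0002  0.0002]
```

Request:
jog_arm(targets=[{"dx":0,"dy":0,"dz":-5,"rx":0,"ry":0,"rz":0,"gripper":1},{"dx":0,"dy":0,"dz":-18,"rx":0,"ry":0,"rz":0,"gripper":1},{"dx":0,"dy":0,"dz":-36,"rx":0,"ry":0,"rz":0,"gripper":1},{"dx":0,"dy":0,"dz":-54,"rx":0,"ry":0,"rz":0,"gripper":1},{"dx":-5,"dy":0,"dz":-72,"rx":0,"ry":0,"rz":0,"gripper":1},{"dx":-18,"dy":0,"dz":-85,"rx":0,"ry":0,"rz":0,"gripper":1},{"dx":-36,"dy":0,"dz":-90,"rx":0,"ry":0,"rz":0,"gripper":1},{"dx":-56,"dy":-3,"dz":-90,"rx":0,"ry":0,"rz":0,"gripper":1}])

```text
t: 10.97
eef_pos: [0.5396, 0.0001, 0.271]
ee_rot: [-3.141, -0.0, -0.236]
force: [0.9, 1.2, -4.1]
width: 0.0267
gripper_force: 30.0
```

Request:
jog_arm(targets=[{"dx":-17,"dy":-8,"dz":0,"rx":0,"ry":0,"rz":0,"gripper":1},{"dx":-32,"dy":-22,"dz":0,"rx":0,"ry":0,"rz":0,"gripper":1},{"dx":-44,"dy":-45,"dz":0,"rx":0,"ry":0,"rz":0,"gripper":1},{"dx":-54,"dy":-72,"dz":0,"rx":0,"ry":0,"rz":0,"gripper":1},{"dx":-63,"dy":-99,"dz":0,"rx":0,"ry":0,"rz":0,"gripper":1},{"dx":-72,"dy":-126,"dz":0,"rx":0,"ry":0,"rz":0,"gripper":1},{"dx":-81,"dy":-153,"dz":0,"rx":0,"ry":0,"rz":0,"gripper":1},{"dx":-90,"dy":-180,"dz":0,"rx":0,"ry":0,"rz":0,"gripper":1}])

```text
t: 11.63
eef_pos: [0.4932, 0.1974, 0.2699]
ee_rot: [3.141, 0.001, -0.235]
force: [1.1, -0.1, -4.4]
width: 0.0269
gripper_force: 30.0
```

Request:
jog_arm(targets=[{"dx":-8,"dy":-27,"dz":0,"rx":0,"ry":0,"rz":0,"gripper":1},{"dx":-14,"dy":-52,"dz":0,"rx":0,"ry":0,"rz":0,"gripper":1},{"dx":-18,"dy":-70,"dz":3,"rx":0,"ry":0,"rz":0,"gripper":1},{"dx":-20,"dy":-80,"dz":12,"rx":0,"ry":0,"rz":0,"gripper":1},{"dx":-20,"dy":-85,"dz":25,"rx":0,"ry":0,"rz":0,"gripper":1},{"dx":-20,"dy":-86,"dz":40,"rx":0,"ry":0,"rz":0,"gripper":1},{"dx":-20,"dy":-86,"dz":52,"rx":0,"ry":0,"rz":0,"gripper":1},{"dx":-20,"dy":-86,"dz":60,"rx":0,"ry":0,"rz":0,"gripper":1}])

```text
t: 12.3
eef_pos: [0.4939, 0.2835, 0.2077]
ee_rot: [3.139, 0.002, -0.235]
force: [-0.6, 0.2, -5.7]
width: 0.0274
gripper_force: 30.0
```

```bash
python3 g.py .495 .285 .1783
```

```text
t 12.3 [0.4939 0.2835 0.2077] [ 3.139e+00  2.000e-03 -2.350e-01] F [-0.6  0.2 -5.7] w 0.0274 gf 30.0
[0.495  0.285  0.1783] -> [ 0.8 -1.8 29.4]
rv [ 0.0031  0.0022 -0.0004]
```

Request:
jog_arm(targets=[{"dx":1,"dy":-1,"dz":7,"rx":0,"ry":0,"rz":0,"gripper":1},{"dx":1,"dy":-1,"dz":14,"rx":0,"ry":0,"rz":0,"gripper":1},{"dx":1,"dy":-1,"dz":20,"rx":0,"ry":0,"rz":0,"gripper":1},{"dx":1,"dy":-1,"dz":24,"rx":0,"ry":0,"rz":0,"gripper":1},{"dx":1,"dy":-1,"dz":27,"rx":0,"ry":0,"rz":0,"gripper":1},{"dx":1,"dy":-1,"dz":29,"rx":0,"ry":0,"rz":0,"gripper":1},{"dx":1,"dy":-1,"dz":30,"rx":0,"ry":0,"rz":0,"gripper":1},{"dx":1,"dy":-1,"dz":31,"rx":0,"ry":0,"rz":0,"gripper":1}])

```text
t: 12.97
eef_pos: [0.4962, 0.2855, 0.1795]
ee_rot: [-3.141, -0.0, -0.235]
force: [0.1, 0.2, -3.5]
width: 0.0272
gripper_force: 30.0
```

Request:
jog_arm(targets=[{"dx":0,"dy":0,"dz":0.5,"rx":0,"ry":0,"rz":0,"gripper":1},{"dx":0,"dy":0,"dz":1,"rx":0,"ry":0,"rz":0,"gripper":1},{"dx":0,"dy":0,"dz":1.5,"rx":0,"ry":0,"rz":0,"gripper":1},{"dx":0,"dy":0,"dz":1.5,"rx":0,"ry":0,"rz":0,"gripper":1},{"dx":0,"dy":0,"dz":1.5,"rx":0,"ry":0,"rz":0,"gripper":1},{"dx":0,"dy":0,"dz":1.5,"rx":0,"ry":0,"rz":0,"gripper":1},{"dx":0,"dy":0,"dz":1.5,"rx":0,"ry":0,"rz":0,"gripper":1},{"dx":0,"dy":0,"dz":1.5,"rx":0,"ry":0,"rz":0,"gripper":1}])

```text
t: 13.63
eef_pos: [0.4964, 0.2857, 0.1783]
ee_rot: [-3.141, -0.001, -0.235]
force: [-1.4, 1.1, 1.9]
width: 0.0269
gripper_force: 30.0
```

Request:
jog_arm(targets=[{"dx":0,"dy":0,"dz":0,"rx":0,"ry":0,"rz":0,"gripper":0.6},{"dx":0,"dy":0,"dz":0,"rx":0,"ry":0,"rz":0,"gripper":0.4},{"dx":0,"dy":0,"dz":0,"rx":0,"ry":0,"rz":0,"gripper":0.2},{"dx":0,"dy":0,"dz":0,"rx":0,"ry":0,"rz":0,"gripper":0},{"dx":0,"dy":0,"dz":-10,"rx":0,"ry":0,"rz":0,"gripper":0},{"dx":0,"dy":0,"dz":-30,"rx":0,"ry":0,"rz":0,"gripper":0},{"dx":0,"dy":0,"dz":-55,"rx":0,"ry":0,"rz":0,"gripper":0},{"dx":0,"dy":0,"dz":-75,"rx":0,"ry":0,"rz":0,"gripper":0}])

```text
t: 14.3
eef_pos: [0.4963, 0.2854, 0.255]
ee_rot: [-3.141, -0.001, -0.235]
force: [0.9, 0.8, -0.2]
width: 0.0748
gripper_force: 0.0
```

```bash
python3 g.py .6098 .1045 .25 .6098 .1045 .161
```

```text
t 14.3 [0.4963 0.2854 0.255 ] [-3.141e+00 -1.000e-03 -2.350e-01] F [ 0.9  0.8 -0.2] w 0.0748 gf 0.0
[0.6098 0.1045 0.25  ] -> [152.4 149.5   5.1]
[0.6098 0.1045 0.161 ] -> [-0.1  0.  89. ]
rv [-0.0004 -0.0009  0.0004]
```

Request:
jog_arm(targets=[{"dx":20,"dy":20,"dz":0,"rx":0,"ry":0,"rz":0,"gripper":0},{"dx":45,"dy":44,"dz":0,"rx":0,"ry":0,"rz":0,"gripper":0},{"dx":70,"dy":69,"dz":0,"rx":0,"ry":0,"rz":0,"gripper":0},{"dx":95,"dy":93,"dz":0,"rx":0,"ry":0,"rz":0,"gripper":0},{"dx":120,"dy":118,"dz":0,"rx":0,"ry":0,"rz":0,"gripper":0},{"dx":140,"dy":137,"dz":0,"rx":0,"ry":0,"rz":0,"gripper":0},{"dx":152,"dy":149,"dz":5,"rx":0,"ry":0,"rz":0,"gripper":0},{"dx":152,"dy":149,"dz":5,"rx":0,"ry":0,"rz":0,"gripper":0}])

```text
t: 14.97
eef_pos: [0.6102, 0.1022, 0.2474]
ee_rot: [3.141, 0.001, -0.238]
force: [-0.2, 0.4, -1.4]
width: 0.0878
gripper_force: 0.0
```

```bash
python3 g.py .6098 .1045 .161
```

```text
t 14.97 [0.6102 0.1022 0.2474] [ 3.141e+00  1.000e-03 -2.380e-01] F [-0.2  0.4 -1.4] w 0.0878 gf 0.0
[0.6098 0.1045 0.161 ] -> [-0.9 -2.3 86.4]
rv [ 0.0011  0.0007 -0.003 ]
```

Request:
jog_arm(targets=[{"dx":0,"dy":0,"dz":20,"rx":0,"ry":0,"rz":0,"gripper":0},{"dx":0,"dy":0,"dz":44,"rx":0,"ry":0,"rz":0,"gripper":0},{"dx":0,"dy":0,"dz":68,"rx":0,"ry":0,"rz":0,"gripper":0},{"dx":0,"dy":0,"dz":88,"rx":0,"ry":0,"rz":0,"gripper":0},{"dx":0,"dy":0,"dz":88,"rx":0,"ry":0,"rz":0,"gripper":0.3},{"dx":0,"dy":0,"dz":88,"rx":0,"ry":0,"rz":0,"gripper":1},{"dx":0,"dy":0,"dz":88,"rx":0,"ry":0,"rz":0,"gripper":1},{"dx":0,"dy":0,"dz":88,"rx":0,"ry":0,"rz":0,"gripper":1}])

```text
t: 15.63
eef_pos: [0.6102, 0.1057, 0.1618]
ee_rot: [-3.14, -0.002, -0.234]
force: [-0.4, -0.2, -0.6]
width: 0.0665
gripper_force: 0.0
```

Request:
jog_arm(targets=[{"dx":0,"dy":0,"dz":0,"rx":0,"ry":0,"rz":0,"gripper":1},{"dx":0,"dy":0,"dz":0,"rx":0,"ry":0,"rz":0,"gripper":1},{"dx":0,"dy":0,"dz":0,"rx":0,"ry":0,"rz":0,"gripper":1},{"dx":0,"dy":0,"dz":0,"rx":0,"ry":0,"rz":0,"gripper":1},{"dx":0,"dy":0,"dz":0,"rx":0,"ry":0,"rz":0,"gripper":1},{"dx":0,"dy":0,"dz":0,"rx":0,"ry":0,"rz":0,"gripper":1},{"dx":0,"dy":0,"dz":0,"rx":0,"ry":0,"rz":0,"gripper":1},{"dx":0,"dy":0,"dz":0,"rx":0,"ry":0,"rz":0,"gripper":1}])

```text
t: 16.3
eef_pos: [0.6092, 0.1051, 0.1598]
ee_rot: [3.141, 0.0, -0.235]
force: [-0.6, 0.1, 1.3]
width: 0.027
gripper_force: 30.0
```

```bash
python3 g.py .6098 .1045 .222 .583 .265 .222
```

```text
t 16.3 [0.6092 0.1051 0.1598] [ 3.141  0.    -0.235] F [-0.6  0.1  1.3] w 0.027 gf 30.0
[0.6098 0.1045 0.222 ] -> [  0.7   0.4 -62.2]
[0.583 0.265 0.222] -> [ -63.4 -149.9   -0. ]
rv [0.0001 0.     0.0001]
```

Request:
jog_arm(targets=[{"dx":0,"dy":0,"dz":-5,"rx":0,"ry":0,"rz":0,"gripper":1},{"dx":0,"dy":0,"dz":-18,"rx":0,"ry":0,"rz":0,"gripper":1},{"dx":0,"dy":0,"dz":-36,"rx":0,"ry":0,"rz":0,"gripper":1},{"dx":-3,"dy":-6,"dz":-50,"rx":0,"ry":0,"rz":0,"gripper":1},{"dx":-9,"dy":-20,"dz":-58,"rx":0,"ry":0,"rz":0,"gripper":1},{"dx":-18,"dy":-42,"dz":-60,"rx":0,"ry":0,"rz":0,"gripper":1},{"dx":-27,"dy":-65,"dz":-60,"rx":0,"ry":0,"rz":0,"gripper":1},{"dx":-37,"dy":-88,"dz":-60,"rx":0,"ry":0,"rz":0,"gripper":1}])

```text
t: 16.97
eef_pos: [0.593, 0.2006, 0.2195]
ee_rot: [3.142, 0.001, -0.236]
force: [0.8, 0.1, -4.3]
width: 0.0273
gripper_force: 30.0
```

Request:
jog_arm(targets=[{"dx":-9,"dy":-23,"dz":0,"rx":0,"ry":0,"rz":0,"gripper":1},{"dx":-17,"dy":-42,"dz":0,"rx":0,"ry":0,"rz":0,"gripper":1},{"dx":-23,"dy":-55,"dz":3,"rx":0,"ry":0,"rz":0,"gripper":1},{"dx":-26,"dy":-61,"dz":12,"rx":0,"ry":0,"rz":0,"gripper":1},{"dx":-26,"dy":-62,"dz":25,"rx":0,"ry":0,"rz":0,"gripper":1},{"dx":-26,"dy":-62,"dz":37,"rx":0,"ry":0,"rz":0,"gripper":1},{"dx":-26,"dy":-62,"dz":46,"rx":0,"ry":0,"rz":0,"gripper":1},{"dx":-26,"dy":-62,"dz":52,"rx":0,"ry":0,"rz":0,"gripper":1}])

```text
t: 17.63
eef_pos: [0.5821, 0.2646, 0.1656]
ee_rot: [3.14, 0.002, -0.236]
force: [0.2, 0.2, -5.0]
width: 0.027
gripper_force: 30.0
```

Request:
jog_arm(targets=[{"dx":0,"dy":0,"dz":3,"rx":0,"ry":0,"rz":0,"gripper":1},{"dx":0,"dy":0,"dz":5,"rx":0,"ry":0,"rz":0,"gripper":1},{"dx":0,"dy":0,"dz":7,"rx":0,"ry":0,"rz":0,"gripper":1},{"dx":0,"dy":0,"dz":8,"rx":0,"ry":0,"rz":0,"gripper":1},{"dx":0,"dy":0,"dz":9,"rx":0,"ry":0,"rz":0,"gripper":1},{"dx":0,"dy":0,"dz":9.5,"rx":0,"ry":0,"rz":0,"gripper":1},{"dx":0,"dy":0,"dz":10,"rx":0,"ry":0,"rz":0,"gripper":1},{"dx":0,"dy":0,"dz":10.5,"rx":0,"ry":0,"rz":0,"gripper":1}])

```text
t: 18.3
eef_pos: [0.5831, 0.2659, 0.1579]
ee_rot: [-3.141, -0.001, -0.235]
force: [-1.0, -0.7, 1.3]
width: 0.0272
gripper_force: 30.0
```

```bash
python3 g.py .583 .265 .1578
```

```text
t 18.3 [0.5831 0.2659 0.1579] [-3.141e+00 -1.000e-03 -2.350e-01] F [-1.  -0.7  1.3] w 0.0272 gf 30.0
[0.583  0.265  0.1578] -> [0.1 0.9 0.1]
rv [-0.0006 -0.0008  0.0004]
```

Request:
jog_arm(targets=[{"dx":0,"dy":0,"dz":0,"rx":0,"ry":0,"rz":0,"gripper":0.6},{"dx":0,"dy":0,"dz":0,"rx":0,"ry":0,"rz":0,"gripper":0.4},{"dx":0,"dy":0,"dz":0,"rx":0,"ry":0,"rz":0,"gripper":0.2},{"dx":0,"dy":0,"dz":0,"rx":0,"ry":0,"rz":0,"gripper":0},{"dx":0,"dy":0,"dz":-10,"rx":0,"ry":0,"rz":0,"gripper":0},{"dx":0,"dy":0,"dz":-30,"rx":0,"ry":0,"rz":0,"gripper":0},{"dx":0,"dy":0,"dz":-55,"rx":0,"ry":0,"rz":0,"gripper":0},{"dx":0,"dy":0,"dz":-75,"rx":0,"ry":0,"rz":0,"gripper":0}])

```text
t: 18.97
eef_pos: [0.5832, 0.2657, 0.2347]
ee_rot: [-3.141, -0.001, -0.234]
force: [0.3, -0.3, 1.5]
width: 0.0749
gripper_force: 0.0
```

```bash
python3 g.py .55 -.12 .235
```

```text
t 18.97 [0.5832 0.2657 0.2347] [-3.141e+00 -1.000e-03 -2.340e-01] F [ 0.3 -0.3  1.5] w 0.0749 gf 0.0
[ 0.55  -0.12   0.235] -> [ 57.3 382.9  -0.4]
rv [-0.0005 -0.0012  0.0005]
```

Request:
jog_arm(targets=[{"dx":4,"dy":25,"dz":0,"rx":0,"ry":0,"rz":0,"gripper":0},{"dx":9,"dy":60,"dz":0,"rx":0,"ry":0,"rz":0,"gripper":0},{"dx":14,"dy":95,"dz":0,"rx":0,"ry":0,"rz":0,"gripper":0},{"dx":19,"dy":130,"dz":0,"rx":0,"ry":0,"rz":0,"gripper":0},{"dx":25,"dy":165,"dz":0,"rx":0,"ry":0,"rz":0,"gripper":0},{"dx":30,"dy":200,"dz":0,"rx":0,"ry":0,"rz":0,"gripper":0},{"dx":35,"dy":235,"dz":0,"rx":0,"ry":0,"rz":0,"gripper":0},{"dx":40,"dy":270,"dz":0,"rx":0,"ry":0,"rz":0,"gripper":0}])

```text
t: 19.63
eef_pos: [0.5587, -0.0078, 0.2335]
ee_rot: [-3.141, -0.001, -0.234]
force: [1.4, -0.2, -0.6]
width: 0.0875
gripper_force: 0.0
```

Request:
jog_arm(targets=[{"dx":5,"dy":35,"dz":0,"rx":0,"ry":0,"rz":0,"gripper":0},{"dx":10,"dy":70,"dz":0,"rx":0,"ry":0,"rz":0,"gripper":0},{"dx":14,"dy":95,"dz":0,"rx":0,"ry":0,"rz":0,"gripper":0},{"dx":17,"dy":110,"dz":0,"rx":0,"ry":0,"rz":0,"gripper":0},{"dx":17,"dy":113,"dz":0,"rx":0,"ry":0,"rz":0,"gripper":0},{"dx":17,"dy":113,"dz":0,"rx":0,"ry":0,"rz":0,"gripper":0},{"dx":17,"dy":113,"dz":0,"rx":0,"ry":0,"rz":0,"gripper":0},{"dx":17,"dy":113,"dz":0,"rx":0,"ry":0,"rz":0,"gripper":0}])

```text
t: 20.3
eef_pos: [0.5494, -0.1193, 0.2326]
ee_rot: [-3.141, -0.0, -0.234]
force: [0.0, 0.1, -0.5]
width: 0.0877
gripper_force: 0.0
```

```bash
cat > look.py <<'E'
import sys
from h import *
fa,fb=grab('top'),grab('side')
cv2.imwrite(f'pics/{sys.argv[1]}.png',cv2.resize(np.hstack([fa['frame'],fb['frame']]),(800,300))[...,::-1])
v=list(map(float,sys.argv[2:]))
for i in range(0,len(v),4):
    x,y,z,r=v[i:i+4]
    for W in (pts(fa),pts(fb)):
        m=(np.abs(W[...,2]-z)<.006)&(np.hypot(W[...,0]-x,W[...,1]-y)<r)
        if m.sum()>5:
            c,rr=cv2.minEnclosingCircle(W[m][:,:2].astype(np.float32)); print(v[i:i+3],np.round([*c,rr],4),W[m].mean(0).round(4),m.sum())
E
python3 look.py c2 .608 .048 .076 .035 .407 .305 .229 .03 .496 .2857 .196 .03 .583 .266 .176 .03; python3 g.py
```

```text
[0.608, 0.048, 0.076] [0.6105 0.0436 0.0262] [0.609  0.0444 0.0754] 234
[0.407, 0.305, 0.229] [0.4067 0.3058 0.0143] [0.4067 0.305  0.2286] 222
[0.407, 0.305, 0.229] [0.4065 0.3041 0.0148] [0.4055 0.3049 0.228 ] 154
[0.496, 0.2857, 0.196] [0.4964 0.2871 0.0143] [0.4955 0.2863 0.1959] 191
[0.496, 0.2857, 0.196] [0.4958 0.2855 0.0153] [0.4947 0.2862 0.1948] 134
[0.583, 0.266, 0.176] [0.5843 0.2649 0.0148] [0.5832 0.2656 0.1748] 119
t 20.4 [ 0.5493 -0.1191  0.2324] [-3.141 -0.    -0.234] F [1.5 0.5 1.2] w 0.0874 gf 0.0
rv [-0.0001 -0.0002  0.0015]
```

View pics/c2.png

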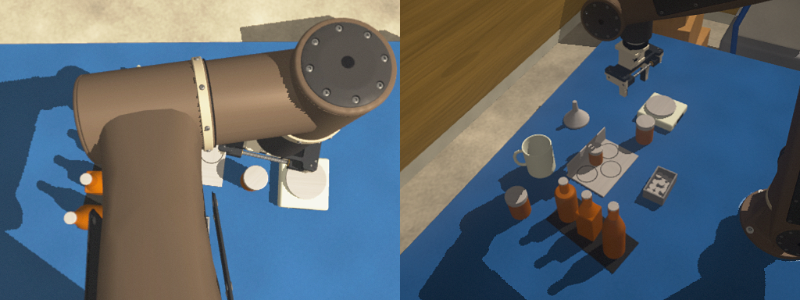

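The three bottles stand upright on the mat (side view, about 567,195; 590,210; 614,225). The jar is alone on the tray (597,157) and measures (0.609, 0.044).

```bash
python3 g.py .609 .0443 .20 .609 .0443 .063
```

```text
t 20.4 [ 0.5493 -0.1191  0.2324] [-3.141 -0.    -0.234] F [1.5 0.5 1.2] w 0.0874 gf 0.0
[0.609  0.0443 0.2   ] -> [  20.2 -172.8   32.5]
[0.609  0.0443 0.063 ] -> [ -0.   0. 137.]
rv [-0.0001 -0.0002  0.0015]
```

Request:
jog_arm(targets=[{"dx":3,"dy":-25,"dz":0,"rx":0,"ry":0,"rz":0,"gripper":0},{"dx":7,"dy":-58,"dz":5,"rx":0,"ry":0,"rz":0,"gripper":0},{"dx":11,"dy":-92,"dz":13,"rx":0,"ry":0,"rz":0,"gripper":0},{"dx":15,"dy":-126,"dz":23,"rx":0,"ry":0,"rz":0,"gripper":0},{"dx":18,"dy":-155,"dz":32,"rx":0,"ry":0,"rz":0,"gripper":0},{"dx":20,"dy":-170,"dz":32,"rx":0,"ry":0,"rz":0,"gripper":0},{"dx":20,"dy":-173,"dz":32,"rx":0,"ry":0,"rz":0,"gripper":0},{"dx":20,"dy":-173,"dz":32,"rx":0,"ry":0,"rz":0,"gripper":0}])

```text
t: 21.07
eef_pos: [0.609, 0.0449, 0.2002]
ee_rot: [3.141, 0.0, -0.232]
force: [0.1, 0.6, -0.6]
width: 0.0877
gripper_force: 0.0
```

Request:
jog_arm(targets=[{"dx":0,"dy":0,"dz":20,"rx":0,"ry":0,"rz":0,"gripper":0},{"dx":0,"dy":0,"dz":45,"rx":0,"ry":0,"rz":0,"gripper":0},{"dx":0,"dy":0,"dz":60,"rx":0,"ry":0,"rz":0,"gripper":0},{"dx":0,"dy":0,"dz":70,"rx":0,"ry":0,"rz":0,"gripper":0},{"dx":0,"dy":0,"dz":70,"rx":0,"ry":0,"rz":0,"gripper":0},{"dx":0,"dy":0,"dz":70,"rx":0,"ry":0,"rz":0,"gripper":0},{"dx":0,"dy":0,"dz":70,"rx":0,"ry":0,"rz":0,"gripper":0},{"dx":0,"dy":0,"dz":70,"rx":0,"ry":0,"rz":0,"gripper":0}])

```text
t: 21.73
eef_pos: [0.6097, 0.0435, 0.1317]
ee_rot: [-3.141, -0.002, -0.235]
force: [0.4, -0.4, -0.5]
width: 0.0877
gripper_force: 0.0
```

```bash
python3 g.py .609 .0443 .063
```

```text
t 21.73 [0.6097 0.0435 0.1317] [-3.141e+00 -2.000e-03 -2.350e-01] F [ 0.4 -0.4 -0.5] w 0.0877 gf 0.0
[0.609  0.0443 0.063 ] -> [-1.  -0.5 68.7]
rv [-0.0011 -0.002   0.0002]
```

Request:
jog_arm(targets=[{"dx":0,"dy":0,"dz":15,"rx":0,"ry":0,"rz":0,"gripper":0},{"dx":0,"dy":0,"dz":30,"rx":0,"ry":0,"rz":0,"gripper":0},{"dx":0,"dy":0,"dz":45,"rx":0,"ry":0,"rz":0,"gripper":0},{"dx":0,"dy":0,"dz":58,"rx":0,"ry":0,"rz":0,"gripper":0},{"dx":0,"dy":0,"dz":66,"rx":0,"ry":0,"rz":0,"gripper":0},{"dx":0,"dy":0,"dz":67,"rx":0,"ry":0,"rz":0,"gripper":0},{"dx":0,"dy":0,"dz":67,"rx":0,"ry":0,"rz":0,"gripper":0.3},{"dx":0,"dy":0,"dz":67,"rx":0,"ry":0,"rz":0,"gripper":1}], force=20)

```text
t: 22.4
eef_pos: [0.6096, 0.0437, 0.0643]
ee_rot: [-3.141, -0.001, -0.234]
force: [-0.3, -0.2, -0.4]
width: 0.0796
gripper_force: 0.0
```

Request:
jog_arm(targets=[{"dx":0,"dy":0,"dz":0,"rx":0,"ry":0,"rz":0,"gripper":1},{"dx":0,"dy":0,"dz":0,"rx":0,"ry":0,"rz":0,"gripper":1},{"dx":0,"dy":0,"dz":0,"rx":0,"ry":0,"rz":0,"gripper":1},{"dx":0,"dy":0,"dz":0,"rx":0,"ry":0,"rz":0,"gripper":1},{"dx":0,"dy":0,"dz":0,"rx":0,"ry":0,"rz":0,"gripper":1},{"dx":0,"dy":0,"dz":0,"rx":0,"ry":0,"rz":0,"gripper":1},{"dx":0,"dy":0,"dz":0,"rx":0,"ry":0,"rz":0,"gripper":1},{"dx":0,"dy":0,"dz":0,"rx":0,"ry":0,"rz":0,"gripper":1}])

```text
t: 23.07
eef_pos: [0.609, 0.0436, 0.0636]
ee_rot: [-3.141, -0.0, -0.235]
force: [-1.0, 1.0, 4.1]
width: 0.0494
gripper_force: 20.0
```

```bash
python3 g.py .609 .0443 .19 .5063 -.2803 .19 .5063 -.2803 .106
```

```text
t 23.07 [0.609  0.0436 0.0636] [-3.141 -0.    -0.235] F [-1.   1.   4.1] w 0.0494 gf 20.0
[0.609  0.0443 0.19  ] -> [-1.000e-01 -7.000e-01 -1.264e+02]
[ 0.5063 -0.2803  0.19  ] -> [-2.440e+01  3.396e+02 -1.000e-01]
[ 0.5063 -0.2803  0.106 ] -> [-0.  0. 84.]
rv [-0.0002 -0.0004  0.0004]
```

Request:
jog_arm(targets=[{"dx":0,"dy":0,"dz":-5,"rx":0,"ry":0,"rz":0,"gripper":1},{"dx":0,"dy":0,"dz":-20,"rx":0,"ry":0,"rz":0,"gripper":1},{"dx":0,"dy":0,"dz":-42,"rx":0,"ry":0,"rz":0,"gripper":1},{"dx":0,"dy":0,"dz":-65,"rx":0,"ry":0,"rz":0,"gripper":1},{"dx":0,"dy":5,"dz":-88,"rx":0,"ry":0,"rz":0,"gripper":1},{"dx":-1,"dy":18,"dz":-108,"rx":0,"ry":0,"rz":0,"gripper":1},{"dx":-2,"dy":40,"dz":-118,"rx":0,"ry":0,"rz":0,"gripper":1},{"dx":-4,"dy":65,"dz":-120,"rx":0,"ry":0,"rz":0,"gripper":1}])

```text
t: 23.73
eef_pos: [0.5909, -0.0186, 0.1858]
ee_rot: [-3.14, -0.003, -0.233]
force: [0.5, -0.7, -0.8]
width: 0.049
gripper_force: 20.0
```

Request:
jog_arm(targets=[{"dx":-2,"dy":27,"dz":0,"rx":0,"ry":0,"rz":0,"gripper":1},{"dx":-4,"dy":55,"dz":0,"rx":0,"ry":0,"rz":0,"gripper":1},{"dx":-6,"dy":83,"dz":0,"rx":0,"ry":0,"rz":0,"gripper":1},{"dx":-8,"dy":111,"dz":0,"rx":0,"ry":0,"rz":0,"gripper":1},{"dx":-10,"dy":139,"dz":0,"rx":0,"ry":0,"rz":0,"gripper":1},{"dx":-12,"dy":167,"dz":0,"rx":0,"ry":0,"rz":0,"gripper":1},{"dx":-14,"dy":195,"dz":0,"rx":0,"ry":0,"rz":0,"gripper":1},{"dx":-16,"dy":222,"dz":0,"rx":0,"ry":0,"rz":0,"gripper":1}])

```text
t: 24.4
eef_pos: [0.5216, -0.2322, 0.1832]
ee_rot: [-3.141, 0.001, -0.235]
force: [0.6, -0.1, -1.6]
width: 0.049
gripper_force: 20.0
```

Request:
jog_arm(targets=[{"dx":-2,"dy":24,"dz":0,"rx":0,"ry":0,"rz":0,"gripper":1},{"dx":-4,"dy":42,"dz":3,"rx":0,"ry":0,"rz":0,"gripper":1},{"dx":-5,"dy":50,"dz":12,"rx":0,"ry":0,"rz":0,"gripper":1},{"dx":-5,"dy":52,"dz":25,"rx":0,"ry":0,"rz":0,"gripper":1},{"dx":-5,"dy":52,"dz":40,"rx":0,"ry":0,"rz":0,"gripper":1},{"dx":-5,"dy":52,"dz":50,"rx":0,"ry":0,"rz":0,"gripper":1},{"dx":-5,"dy":52,"dz":58,"rx":0,"ry":0,"rz":0,"gripper":1},{"dx":-5,"dy":52,"dz":64,"rx":0,"ry":0,"rz":0,"gripper":1}])

```text
t: 25.07
eef_pos: [0.5054, -0.2799, 0.1181]
ee_rot: [-3.142, 0.001, -0.234]
force: [0.1, 0.3, -1.4]
width: 0.0492
gripper_force: 20.0
```

```bash
python3 g.py .5063 -.2803 .1036
```

```text
t 25.07 [ 0.5054 -0.2799  0.1181] [-3.142e+00  1.000e-03 -2.340e-01] F [ 0.1  0.3 -1.4] w 0.0492 gf 20.0
[ 0.5063 -0.2803  0.1036] -> [ 1.   0.2 14.5]
rv [-0.0001  0.0013  0.0006]
```

Commanded z is about 0.1196; 16 to go.

Request:
jog_arm(targets=[{"dx":0,"dy":0,"dz":4,"rx":0,"ry":0,"rz":0,"gripper":1},{"dx":0,"dy":0,"dz":7,"rx":0,"ry":0,"rz":0,"gripper":1},{"dx":0,"dy":0,"dz":10,"rx":0,"ry":0,"rz":0,"gripper":1},{"dx":0,"dy":0,"dz":12,"rx":0,"ry":0,"rz":0,"gripper":1},{"dx":0,"dy":0,"dz":13,"rx":0,"ry":0,"rz":0,"gripper":1},{"dx":0,"dy":0,"dz":14,"rx":0,"ry":0,"rz":0,"gripper":1},{"dx":0,"dy":0,"dz":15,"rx":0,"ry":0,"rz":0,"gripper":1},{"dx":0,"dy":0,"dz":15.5,"rx":0,"ry":0,"rz":0,"gripper":1}])

```text
t: 25.73
eef_pos: [0.5058, -0.2804, 0.1039]
ee_rot: [-3.142, -0.0, -0.235]
force: [0.5, 0.9, -1.1]
width: 0.049
gripper_force: 20.0
```

Request:
jog_arm(targets=[{"dx":0,"dy":0,"dz":0.5,"rx":0,"ry":0,"rz":0,"gripper":1},{"dx":0,"dy":0,"dz":0.5,"rx":0,"ry":0,"rz":0,"gripper":1},{"dx":0,"dy":0,"dz":0.5,"rx":0,"ry":0,"rz":0,"gripper":1},{"dx":0,"dy":0,"dz":1,"rx":0,"ry":0,"rz":0,"gripper":1},{"dx":0,"dy":0,"dz":1,"rx":0,"ry":0,"rz":0,"gripper":1},{"dx":0,"dy":0,"dz":1,"rx":0,"ry":0,"rz":0,"gripper":1},{"dx":0,"dy":0,"dz":1,"rx":0,"ry":0,"rz":0,"gripper":1},{"dx":0,"dy":0,"dz":1,"rx":0,"ry":0,"rz":0,"gripper":1}])

```text
t: 26.4
eef_pos: [0.5059, -0.2805, 0.1036]
ee_rot: [3.141, -0.001, -0.235]
force: [-2.1, 1.5, 4.7]
width: 0.0492
gripper_force: 20.0
```

Request:
jog_arm(targets=[{"dx":0,"dy":0,"dz":0,"rx":0,"ry":0,"rz":0,"gripper":0.3},{"dx":0,"dy":0,"dz":0,"rx":0,"ry":0,"rz":0,"gripper":0},{"dx":0,"dy":0,"dz":0,"rx":0,"ry":0,"rz":0,"gripper":0},{"dx":0,"dy":0,"dz":0,"rx":0,"ry":0,"rz":0,"gripper":0},{"dx":0,"dy":0,"dz":-10,"rx":0,"ry":0,"rz":0,"gripper":0},{"dx":0,"dy":0,"dz":-30,"rx":0,"ry":0,"rz":0,"gripper":0},{"dx":0,"dy":0,"dz":-60,"rx":0,"ry":0,"rz":0,"gripper":0},{"dx":0,"dy":0,"dz":-90,"rx":0,"ry":0,"rz":0,"gripper":0}], force=30)

```text
t: 27.07
eef_pos: [0.5051, -0.2803, 0.1939]
ee_rot: [3.141, 0.002, -0.235]
force: [1.0, -0.7, -0.3]
width: 0.087
gripper_force: 0.0
```

```bash
python3 g.py .584 .0 .235 .584 .2655 .235
```

```text
t 27.07 [ 0.5051 -0.2803  0.1939] [ 3.141e+00  2.000e-03 -2.350e-01] F [ 1.  -0.7 -0.3] w 0.087 gf 0.0
[0.584 0.    0.235] -> [  11.5 -291.   -41.2]
[0.584  0.2655 0.235 ] -> [ -61.7 -258.2    0. ]
rv [0.0002 0.0017 0.0003]
```

Request:
jog_arm(targets=[{"dx":1,"dy":-15,"dz":-15,"rx":0,"ry":0,"rz":0,"gripper":0},{"dx":2,"dy":-45,"dz":-30,"rx":0,"ry":0,"rz":0,"gripper":0},{"dx":4,"dy":-80,"dz":-41,"rx":0,"ry":0,"rz":0,"gripper":0},{"dx":5,"dy":-117,"dz":-41,"rx":0,"ry":0,"rz":0,"gripper":0},{"dx":7,"dy":-155,"dz":-41,"rx":0,"ry":0,"rz":0,"gripper":0},{"dx":8,"dy":-190,"dz":-41,"rx":0,"ry":0,"rz":0,"gripper":0},{"dx":10,"dy":-227,"dz":-41,"rx":0,"ry":0,"rz":0,"gripper":0},{"dx":11,"dy":-264,"dz":-41,"rx":0,"ry":0,"rz":0,"gripper":0}])

```text
t: 27.73
eef_pos: [0.5781, -0.0245, 0.2348]
ee_rot: [-3.141, -0.001, -0.235]
force: [1.6, 0.3, 1.0]
width: 0.0873
gripper_force: 0.0
```

```bash
python3 g.py .584 .2655 .235; python3 look.py c3 .506 -.28 .116 .035
```

```text
t 27.73 [ 0.5781 -0.0245  0.2348] [-3.141e+00 -1.000e-03 -2.350e-01] F [1.6 0.3 1. ] w 0.0873 gf 0.0
[0.584  0.2655 0.235 ] -> [-6.170e+01 -2.834e+02 -1.000e-01]
rv [-0.0004 -0.001   0.0002]
[0.506, -0.28, 0.116] [ 0.5076 -0.2797  0.0253] [ 0.5072 -0.279   0.116 ] 475
[0.506, -0.28, 0.116] [ 0.5094 -0.2793  0.0271] [ 0.5067 -0.2789  0.1153] 171
```

View pics/c3.png

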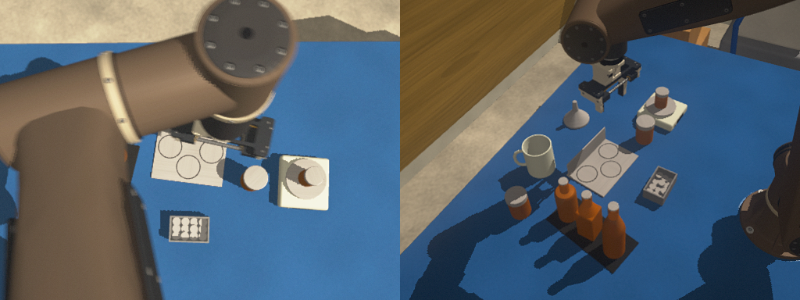

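The jar stands upright on the pan (top view 309,175), about 1.5 mm from its centre, and the bottles are still upright on the mat. Now the stout bottle goes back.

Request:
jog_arm(targets=[{"dx":-8,"dy":-35,"dz":0,"rx":0,"ry":0,"rz":0,"gripper":0},{"dx":-16,"dy":-70,"dz":0,"rx":0,"ry":0,"rz":0,"gripper":0},{"dx":-24,"dy":-105,"dz":0,"rx":0,"ry":0,"rz":0,"gripper":0},{"dx":-32,"dy":-140,"dz":0,"rx":0,"ry":0,"rz":0,"gripper":0},{"dx":-40,"dy":-175,"dz":0,"rx":0,"ry":0,"rz":0,"gripper":0},{"dx":-47,"dy":-210,"dz":0,"rx":0,"ry":0,"rz":0,"gripper":0},{"dx":-54,"dy":-243,"dz":0,"rx":0,"ry":0,"rz":0,"gripper":0},{"dx":-59,"dy":-268,"dz":0,"rx":0,"ry":0,"rz":0,"gripper":0}])

```text
t: 28.5
eef_pos: [0.5826, 0.2504, 0.2344]
ee_rot: [-3.141, -0.0, -0.234]
force: [-0.3, -0.2, 0.1]
width: 0.088
gripper_force: 0.0
```

Request:
jog_arm(targets=[{"dx":-2,"dy":-12,"dz":0,"rx":0,"ry":0,"rz":0,"gripper":0},{"dx":-3,"dy":-15,"dz":0,"rx":0,"ry":0,"rz":0,"gripper":0},{"dx":-3,"dy":-15,"dz":0,"rx":0,"ry":0,"rz":0,"gripper":0},{"dx":-3,"dy":-15,"dz":0,"rx":0,"ry":0,"rz":0,"gripper":0},{"dx":-3,"dy":-15,"dz":0,"rx":0,"ry":0,"rz":0,"gripper":0},{"dx":-3,"dy":-15,"dz":0,"rx":0,"ry":0,"rz":0,"gripper":0},{"dx":-3,"dy":-15,"dz":0,"rx":0,"ry":0,"rz":0,"gripper":0},{"dx":-3,"dy":-15,"dz":0,"rx":0,"ry":0,"rz":0,"gripper":0}])

```text
t: 29.17
eef_pos: [0.5835, 0.2628, 0.234]
ee_rot: [-3.141, -0.0, -0.236]
force: [0.2, -0.3, 1.4]
width: 0.0876
gripper_force: 0.0
```

```bash
python3 g.py .5833 .2657 .158
```

```text
t 29.17 [0.5835 0.2628 0.234 ] [-3.141 -0.    -0.236] F [ 0.2 -0.3  1.4] w 0.0876 gf 0.0
[0.5833 0.2657 0.158 ] -> [-0.8 -2.8 76. ]
rv [-0.0003 -0.0002 -0.0006]
```

Request:
jog_arm(targets=[{"dx":-1,"dy":-3,"dz":18,"rx":0,"ry":0,"rz":0,"gripper":0},{"dx":-1,"dy":-3,"dz":38,"rx":0,"ry":0,"rz":0,"gripper":0},{"dx":-1,"dy":-3,"dz":60,"rx":0,"ry":0,"rz":0,"gripper":0},{"dx":-1,"dy":-3,"dz":76,"rx":0,"ry":0,"rz":0,"gripper":0},{"dx":-1,"dy":-3,"dz":76,"rx":0,"ry":0,"rz":0,"gripper":0.3},{"dx":-1,"dy":-3,"dz":76,"rx":0,"ry":0,"rz":0,"gripper":1},{"dx":-1,"dy":-3,"dz":76,"rx":0,"ry":0,"rz":0,"gripper":1},{"dx":-1,"dy":-3,"dz":76,"rx":0,"ry":0,"rz":0,"gripper":1}])

```text
t: 29.83
eef_pos: [0.5839, 0.2671, 0.1594]
ee_rot: [-3.14, -0.002, -0.235]
force: [-0.3, 0.5, -0.0]
width: 0.0665
gripper_force: 0.0
```

Request:
jog_arm(targets=[{"dx":0,"dy":0,"dz":0,"rx":0,"ry":0,"rz":0,"gripper":1},{"dx":0,"dy":0,"dz":0,"rx":0,"ry":0,"rz":0,"gripper":1},{"dx":0,"dy":0,"dz":0,"rx":0,"ry":0,"rz":0,"gripper":1},{"dx":0,"dy":0,"dz":0,"rx":0,"ry":0,"rz":0,"gripper":1},{"dx":0,"dy":0,"dz":0,"rx":0,"ry":0,"rz":0,"gripper":1},{"dx":0,"dy":0,"dz":0,"rx":0,"ry":0,"rz":0,"gripper":1},{"dx":0,"dy":0,"dz":0,"rx":0,"ry":0,"rz":0,"gripper":1},{"dx":0,"dy":0,"dz":0,"rx":0,"ry":0,"rz":0,"gripper":1}])

```text
t: 30.5
eef_pos: [0.583, 0.2665, 0.1578]
ee_rot: [3.141, 0.0, -0.235]
force: [-0.5, -0.9, 0.3]
width: 0.027
gripper_force: 30.0
```

```bash
python3 g.py .5833 .2657 .22 .6094 .105 .22  .6094 .105 .1598
```

```text
t 30.5 [0.583  0.2665 0.1578] [ 3.141  0.    -0.235] F [-0.5 -0.9  0.3] w 0.027 gf 30.0
[0.5833 0.2657 0.22  ] -> [  0.4   0.7 -62.2]
[0.6094 0.105  0.22  ] -> [ 62.8 150.2   0. ]
[0.6094 0.105  0.1598] -> [ 0.  -0.  60.2]
rv [0.0003 0.     0.0002]
```

Request:
jog_arm(targets=[{"dx":0,"dy":0,"dz":-5,"rx":0,"ry":0,"rz":0,"gripper":1},{"dx":0,"dy":0,"dz":-18,"rx":0,"ry":0,"rz":0,"gripper":1},{"dx":0,"dy":0,"dz":-36,"rx":0,"ry":0,"rz":0,"gripper":1},{"dx":3,"dy":6,"dz":-52,"rx":0,"ry":0,"rz":0,"gripper":1},{"dx":9,"dy":20,"dz":-60,"rx":0,"ry":0,"rz":0,"gripper":1},{"dx":18,"dy":42,"dz":-62,"rx":0,"ry":0,"rz":0,"gripper":1},{"dx":27,"dy":65,"dz":-62,"rx":0,"ry":0,"rz":0,"gripper":1},{"dx":37,"dy":88,"dz":-62,"rx":0,"ry":0,"rz":0,"gripper":1}])

```text
t: 31.17
eef_pos: [0.5979, 0.1712, 0.2194]
ee_rot: [3.141, 0.001, -0.234]
force: [0.4, 0.6, -3.8]
width: 0.0267
gripper_force: 30.0
```

Request:
jog_arm(targets=[{"dx":9,"dy":23,"dz":0,"rx":0,"ry":0,"rz":0,"gripper":1},{"dx":17,"dy":42,"dz":0,"rx":0,"ry":0,"rz":0,"gripper":1},{"dx":23,"dy":55,"dz":3,"rx":0,"ry":0,"rz":0,"gripper":1},{"dx":26,"dy":62,"dz":12,"rx":0,"ry":0,"rz":0,"gripper":1},{"dx":26,"dy":63,"dz":25,"rx":0,"ry":0,"rz":0,"gripper":1},{"dx":26,"dy":63,"dz":36,"rx":0,"ry":0,"rz":0,"gripper":1},{"dx":26,"dy":63,"dz":43,"rx":0,"ry":0,"rz":0,"gripper":1},{"dx":26,"dy":63,"dz":48,"rx":0,"ry":0,"rz":0,"gripper":1}])

```text
t: 31.83
eef_pos: [0.6085, 0.1054, 0.1699]
ee_rot: [3.14, 0.002, -0.234]
force: [0.2, 0.1, -4.4]
width: 0.0268
gripper_force: 30.0
```

```bash
python3 g.py .6094 .105 .1598
```

```text
t 31.83 [0.6085 0.1054 0.1699] [ 3.14e+00  2.00e-03 -2.34e-01] F [ 0.2  0.1 -4.4] w 0.0268 gf 30.0
[0.6094 0.105  0.1598] -> [ 1.   0.2 10.1]
rv [0.0012 0.0019 0.0007]
```

Request:
jog_arm(targets=[{"dx":0,"dy":0,"dz":3,"rx":0,"ry":0,"rz":0,"gripper":1},{"dx":0,"dy":0,"dz":6,"rx":0,"ry":0,"rz":0,"gripper":1},{"dx":0,"dy":0,"dz":8,"rx":0,"ry":0,"rz":0,"gripper":1},{"dx":0,"dy":0,"dz":9.5,"rx":0,"ry":0,"rz":0,"gripper":1},{"dx":0,"dy":0,"dz":10.5,"rx":0,"ry":0,"rz":0,"gripper":1},{"dx":0,"dy":0,"dz":11,"rx":0,"ry":0,"rz":0,"gripper":1},{"dx":0,"dy":0,"dz":11.5,"rx":0,"ry":0,"rz":0,"gripper":1},{"dx":0,"dy":0,"dz":12,"rx":0,"ry":0,"rz":0,"gripper":1}])

```text
t: 32.5
eef_pos: [0.6093, 0.1052, 0.16]
ee_rot: [-3.141, -0.0, -0.235]
force: [0.4, -0.8, -3.0]
width: 0.0273
gripper_force: 30.0
```

Request:
jog_arm(targets=[{"dx":0,"dy":0,"dz":0.3,"rx":0,"ry":0,"rz":0,"gripper":1},{"dx":0,"dy":0,"dz":0.5,"rx":0,"ry":0,"rz":0,"gripper":1},{"dx":0,"dy":0,"dz":0.5,"rx":0,"ry":0,"rz":0,"gripper":1},{"dx":0,"dy":0,"dz":0.5,"rx":0,"ry":0,"rz":0,"gripper":1},{"dx":0,"dy":0,"dz":0.5,"rx":0,"ry":0,"rz":0,"gripper":1},{"dx":0,"dy":0,"dz":0.5,"rx":0,"ry":0,"rz":0,"gripper":1},{"dx":0,"dy":0,"dz":0.5,"rx":0,"ry":0,"rz":0,"gripper":1},{"dx":0,"dy":0,"dz":0.5,"rx":0,"ry":0,"rz":0,"gripper":1}])

```text
t: 33.17
eef_pos: [0.6095, 0.1051, 0.1598]
ee_rot: [-3.141, -0.001, -0.235]
force: [0.1, -0.9, 2.8]
width: 0.0269
gripper_force: 30.0
```

Request:
jog_arm(targets=[{"dx":0,"dy":0,"dz":0,"rx":0,"ry":0,"rz":0,"gripper":0.6},{"dx":0,"dy":0,"dz":0,"rx":0,"ry":0,"rz":0,"gripper":0.4},{"dx":0,"dy":0,"dz":0,"rx":0,"ry":0,"rz":0,"gripper":0.2},{"dx":0,"dy":0,"dz":0,"rx":0,"ry":0,"rz":0,"gripper":0},{"dx":0,"dy":0,"dz":-10,"rx":0,"ry":0,"rz":0,"gripper":0},{"dx":0,"dy":0,"dz":-35,"rx":0,"ry":0,"rz":0,"gripper":0},{"dx":0,"dy":0,"dz":-65,"rx":0,"ry":0,"rz":0,"gripper":0},{"dx":0,"dy":0,"dz":-92,"rx":0,"ry":0,"rz":0,"gripper":0}])

```text
t: 33.83
eef_pos: [0.6092, 0.105, 0.2533]
ee_rot: [3.141, -0.0, -0.235]
force: [0.7, 0.4, -0.1]
width: 0.0747
gripper_force: 0.0
```

```bash
python3 g.py .4962 .2857 .252 .4962 .2857 .1783
```

```text
t 33.83 [0.6092 0.105  0.2533] [ 3.141 -0.    -0.235] F [ 0.7  0.4 -0.1] w 0.0747 gf 0.0
[0.4962 0.2857 0.252 ] -> [-151.9 -149.5    1.2]
[0.4962 0.2857 0.1783] -> [-0.  -0.  73.7]
rv [ 0.0003 -0.0002  0.0004]
```

Request:
jog_arm(targets=[{"dx":-20,"dy":-20,"dz":0,"rx":0,"ry":0,"rz":0,"gripper":0},{"dx":-45,"dy":-44,"dz":0,"rx":0,"ry":0,"rz":0,"gripper":0},{"dx":-70,"dy":-69,"dz":0,"rx":0,"ry":0,"rz":0,"gripper":0},{"dx":-95,"dy":-93,"dz":0,"rx":0,"ry":0,"rz":0,"gripper":0},{"dx":-120,"dy":-118,"dz":0,"rx":0,"ry":0,"rz":0,"gripper":0},{"dx":-140,"dy":-137,"dz":0,"rx":0,"ry":0,"rz":0,"gripper":0},{"dx":-150,"dy":-147,"dz":0,"rx":0,"ry":0,"rz":0,"gripper":0},{"dx":-152,"dy":-150,"dz":0,"rx":0,"ry":0,"rz":0,"gripper":0}])

```text
t: 34.5
eef_pos: [0.495, 0.2885, 0.2522]
ee_rot: [-3.141, -0.0, -0.232]
force: [0.1, -0.4, -0.2]
width: 0.0876
gripper_force: 0.0
```

Request:
jog_arm(targets=[{"dx":0,"dy":0,"dz":0,"rx":0,"ry":0,"rz":0,"gripper":0},{"dx":0,"dy":0,"dz":10,"rx":0,"ry":0,"rz":0,"gripper":0},{"dx":0,"dy":0,"dz":30,"rx":0,"ry":0,"rz":0,"gripper":0},{"dx":0,"dy":0,"dz":52,"rx":0,"ry":0,"rz":0,"gripper":0},{"dx":0,"dy":0,"dz":68,"rx":0,"ry":0,"rz":0,"gripper":0},{"dx":0,"dy":0,"dz":74,"rx":0,"ry":0,"rz":0,"gripper":0},{"dx":0,"dy":0,"dz":74,"rx":0,"ry":0,"rz":0,"gripper":0},{"dx":0,"dy":0,"dz":74,"rx":0,"ry":0,"rz":0,"gripper":0.3}])

```text
t: 35.17
eef_pos: [0.4969, 0.2858, 0.1774]
ee_rot: [3.141, -0.0, -0.236]
force: [0.4, -0.1, 0.9]
width: 0.0852
gripper_force: 0.0
```

Request:
jog_arm(targets=[{"dx":0,"dy":0,"dz":0,"rx":0,"ry":0,"rz":0,"gripper":1},{"dx":0,"dy":0,"dz":0,"rx":0,"ry":0,"rz":0,"gripper":1},{"dx":0,"dy":0,"dz":0,"rx":0,"ry":0,"rz":0,"gripper":1},{"dx":0,"dy":0,"dz":0,"rx":0,"ry":0,"rz":0,"gripper":1},{"dx":0,"dy":0,"dz":0,"rx":0,"ry":0,"rz":0,"gripper":1},{"dx":0,"dy":0,"dz":0,"rx":0,"ry":0,"rz":0,"gripper":1},{"dx":0,"dy":0,"dz":0,"rx":0,"ry":0,"rz":0,"gripper":1},{"dx":0,"dy":0,"dz":0,"rx":0,"ry":0,"rz":0,"gripper":1}])

```text
t: 35.83
eef_pos: [0.4962, 0.2864, 0.1773]
ee_rot: [3.142, -0.0, -0.235]
force: [0.4, -0.3, 0.0]
width: 0.0333
gripper_force: 0.0
```

```bash
python3 g.py .4962 .2857 .27 .5 .01 .27 .5938 -.0152 .27 .5938 -.0152 .1803
```

```text
t 35.83 [0.4962 0.2864 0.1773] [ 3.142 -0.    -0.235] F [ 0.4 -0.3  0. ] w 0.0333 gf 0.0
[0.4962 0.2857 0.27  ] -> [  0.1   0.7 -92.7]
[0.5  0.01 0.27] -> [ 67.8 267.3   0. ]
[ 0.5938 -0.0152  0.27  ] -> [97.1  2.7  0. ]
[ 0.5938 -0.0152  0.1803] -> [-0.  -0.  89.7]
rv [ 0.     -0.      0.0003]
```

Request:
jog_arm(targets=[{"dx":0,"dy":0,"dz":0,"rx":0,"ry":0,"rz":0,"gripper":1},{"dx":0,"dy":0,"dz":0,"rx":0,"ry":0,"rz":0,"gripper":1},{"dx":0,"dy":0,"dz":0,"rx":0,"ry":0,"rz":0,"gripper":1},{"dx":0,"dy":0,"dz":0,"rx":0,"ry":0,"rz":0,"gripper":1},{"dx":0,"dy":0,"dz":0,"rx":0,"ry":0,"rz":0,"gripper":1},{"dx":0,"dy":0,"dz":-3,"rx":0,"ry":0,"rz":0,"gripper":1},{"dx":0,"dy":0,"dz":-12,"rx":0,"ry":0,"rz":0,"gripper":1},{"dx":0,"dy":0,"dz":-28,"rx":0,"ry":0,"rz":0,"gripper":1}])

```text
t: 36.5
eef_pos: [0.495, 0.2855, 0.2037]
ee_rot: [3.138, 0.003, -0.235]
force: [-0.4, 0.3, -4.1]
width: 0.0271
gripper_force: 30.0
```

Request:
jog_arm(targets=[{"dx":0,"dy":0,"dz":-18,"rx":0,"ry":0,"rz":0,"gripper":1},{"dx":1,"dy":5,"dz":-36,"rx":0,"ry":0,"rz":0,"gripper":1},{"dx":4,"dy":16,"dz":-52,"rx":0,"ry":0,"rz":0,"gripper":1},{"dx":9,"dy":36,"dz":-61,"rx":0,"ry":0,"rz":0,"gripper":1},{"dx":15,"dy":60,"dz":-62,"rx":0,"ry":0,"rz":0,"gripper":1},{"dx":22,"dy":86,"dz":-62,"rx":0,"ry":0,"rz":0,"gripper":1},{"dx":29,"dy":113,"dz":-62,"rx":0,"ry":0,"rz":0,"gripper":1},{"dx":36,"dy":140,"dz":-62,"rx":0,"ry":0,"rz":0,"gripper":1}])

```text
t: 37.17
eef_pos: [0.4982, 0.1408, 0.2676]
ee_rot: [-3.141, 0.0, -0.234]
force: [0.7, -0.1, -3.9]
width: 0.0273
gripper_force: 30.0
```

Request:
jog_arm(targets=[{"dx":7,"dy":27,"dz":0,"rx":0,"ry":0,"rz":0,"gripper":1},{"dx":14,"dy":54,"dz":0,"rx":0,"ry":0,"rz":0,"gripper":1},{"dx":22,"dy":80,"dz":0,"rx":0,"ry":0,"rz":0,"gripper":1},{"dx":32,"dy":103,"dz":0,"rx":0,"ry":0,"rz":0,"gripper":1},{"dx":48,"dy":120,"dz":0,"rx":0,"ry":0,"rz":0,"gripper":1},{"dx":68,"dy":129,"dz":0,"rx":0,"ry":0,"rz":0,"gripper":1},{"dx":88,"dy":131,"dz":0,"rx":0,"ry":0,"rz":0,"gripper":1},{"dx":106,"dy":131,"dz":0,"rx":0,"ry":0,"rz":0,"gripper":1}])

```text
t: 37.83
eef_pos: [0.5719, -0.0114, 0.2677]
ee_rot: [-3.141, -0.0, -0.236]
force: [1.0, 0.1, -4.7]
width: 0.0272
gripper_force: 30.0
```

```bash
python3 g.py .5938 -.0152 .27 .5938 -.0152 .1793
```

```text
t 37.83 [ 0.5719 -0.0114  0.2677] [-3.141 -0.    -0.236] F [ 1.   0.1 -4.7] w 0.0272 gf 30.0
[ 0.5938 -0.0152  0.27  ] -> [22.2 -1.5 -2.3]
[ 0.5938 -0.0152  0.1793] -> [-0.   0.  90.7]
rv [-0.0003 -0.0001 -0.0011]
```

Request:
jog_arm(targets=[{"dx":12,"dy":-1,"dz":2,"rx":0,"ry":0,"rz":0,"gripper":1},{"dx":19,"dy":-1,"dz":10,"rx":0,"ry":0,"rz":0,"gripper":1},{"dx":22,"dy":-1,"dz":22,"rx":0,"ry":0,"rz":0,"gripper":1},{"dx":22,"dy":-1,"dz":38,"rx":0,"ry":0,"rz":0,"gripper":1},{"dx":22,"dy":-1,"dz":52,"rx":0,"ry":0,"rz":0,"gripper":1},{"dx":22,"dy":-1,"dz":63,"rx":0,"ry":0,"rz":0,"gripper":1},{"dx":22,"dy":-1,"dz":71,"rx":0,"ry":0,"rz":0,"gripper":1},{"dx":22,"dy":-1,"dz":76,"rx":0,"ry":0,"rz":0,"gripper":1}])

```text
t: 38.5
eef_pos: [0.592, -0.0142, 0.1898]
ee_rot: [3.141, 0.002, -0.234]
force: [0.6, 0.4, -5.1]
width: 0.0272
gripper_force: 30.0
```

```bash
python3 g.py .5938 -.0152 .1793
```

```text
t 38.5 [ 0.592  -0.0142  0.1898] [ 3.141e+00  2.000e-03 -2.340e-01] F [ 0.6  0.4 -5.1] w 0.0272 gf 30.0
[ 0.5938 -0.0152  0.1793] -> [ 2.   0.6 10.5]
rv [0.0007 0.0016 0.0006]
```

Request:
jog_arm(targets=[{"dx":1,"dy":0,"dz":3,"rx":0,"ry":0,"rz":0,"gripper":1},{"dx":1,"dy":0,"dz":6,"rx":0,"ry":0,"rz":0,"gripper":1},{"dx":1,"dy":0,"dz":8,"rx":0,"ry":0,"rz":0,"gripper":1},{"dx":1,"dy":0,"dz":9.5,"rx":0,"ry":0,"rz":0,"gripper":1},{"dx":1,"dy":0,"dz":10.5,"rx":0,"ry":0,"rz":0,"gripper":1},{"dx":1,"dy":0,"dz":11,"rx":0,"ry":0,"rz":0,"gripper":1},{"dx":1,"dy":0,"dz":11.5,"rx":0,"ry":0,"rz":0,"gripper":1},{"dx":1,"dy":0,"dz":12,"rx":0,"ry":0,"rz":0,"gripper":1}])

```text
t: 39.17
eef_pos: [0.594, -0.0146, 0.1794]
ee_rot: [-3.141, -0.0, -0.235]
force: [0.4, -0.3, -4.3]
width: 0.0272
gripper_force: 30.0
```

Request:
jog_arm(targets=[{"dx":0,"dy":0,"dz":0.3,"rx":0,"ry":0,"rz":0,"gripper":1},{"dx":0,"dy":0,"dz":0.5,"rx":0,"ry":0,"rz":0,"gripper":1},{"dx":0,"dy":0,"dz":0.7,"rx":0,"ry":0,"rz":0,"gripper":1},{"dx":0,"dy":0,"dz":0.7,"rx":0,"ry":0,"rz":0,"gripper":1},{"dx":0,"dy":0,"dz":0.7,"rx":0,"ry":0,"rz":0,"gripper":1},{"dx":0,"dy":0,"dz":0.7,"rx":0,"ry":0,"rz":0,"gripper":1},{"dx":0,"dy":0,"dz":0.7,"rx":0,"ry":0,"rz":0,"gripper":1},{"dx":0,"dy":0,"dz":0.7,"rx":0,"ry":0,"rz":0,"gripper":1}])

```text
t: 39.83
eef_pos: [0.5943, -0.0147, 0.1792]
ee_rot: [-3.141, -0.001, -0.235]
force: [-0.7, -0.3, 4.7]
width: 0.027
gripper_force: 30.0
```

Request:
jog_arm(targets=[{"dx":0,"dy":0,"dz":0,"rx":0,"ry":0,"rz":0,"gripper":0.6},{"dx":0,"dy":0,"dz":0,"rx":0,"ry":0,"rz":0,"gripper":0.4},{"dx":0,"dy":0,"dz":0,"rx":0,"ry":0,"rz":0,"gripper":0.2},{"dx":0,"dy":0,"dz":0,"rx":0,"ry":0,"rz":0,"gripper":0},{"dx":0,"dy":0,"dz":-15,"rx":0,"ry":0,"rz":0,"gripper":0},{"dx":0,"dy":0,"dz":-45,"rx":0,"ry":0,"rz":0,"gripper":0},{"dx":0,"dy":0,"dz":-80,"rx":0,"ry":0,"rz":0,"gripper":0},{"dx":0,"dy":0,"dz":-110,"rx":0,"ry":0,"rz":0,"gripper":0}])

```text
t: 40.5
eef_pos: [0.5938, -0.0147, 0.2901]
ee_rot: [3.141, 0.0, -0.235]
force: [0.8, 0.2, 0.5]
width: 0.0748
gripper_force: 0.0
```

Request:
jog_arm(targets=[{"dx":-20,"dy":-21,"dz":0,"rx":0,"ry":0,"rz":0,"gripper":0},{"dx":-45,"dy":-47,"dz":0,"rx":0,"ry":0,"rz":0,"gripper":0},{"dx":-70,"dy":-73,"dz":0,"rx":0,"ry":0,"rz":0,"gripper":0},{"dx":-95,"dy":-99,"dz":0,"rx":0,"ry":0,"rz":0,"gripper":0},{"dx":-120,"dy":-125,"dz":0,"rx":0,"ry":0,"rz":0,"gripper":0},{"dx":-145,"dy":-151,"dz":0,"rx":0,"ry":0,"rz":0,"gripper":0},{"dx":-170,"dy":-178,"dz":0,"rx":0,"ry":0,"rz":0,"gripper":0},{"dx":-195,"dy":-204,"dz":0,"rx":0,"ry":0,"rz":0,"gripper":0}])

```text
t: 41.17
eef_pos: [0.4505, 0.2305, 0.2886]
ee_rot: [-3.141, -0.0, -0.235]
force: [1.0, 1.1, -0.1]
width: 0.0874
gripper_force: 0.0
```

```bash
python3 g.py .407 .3048 .288 .407 .3048 .2123; python3 look.py c4 .6095 .105 .178 .03 .594 -.0145 .198 .03 .506 -.28 .116 .035
```

```text
t 41.17 [0.4505 0.2305 0.2886] [-3.141 -0.    -0.235] F [ 1.   1.1 -0.1] w 0.0874 gf 0.0
[0.407  0.3048 0.288 ] -> [-59.6 -62.1   0.6]
[0.407  0.3048 0.2123] -> [-0.   0.  75.7]
rv [-0.0004 -0.      0.0002]
[0.6095, 0.105, 0.178] [0.6102 0.1055 0.0141] [0.6099 0.1048 0.1778] 167
[0.6095, 0.105, 0.178] [0.6112 0.1045 0.0137] [0.612  0.1052 0.1771] 68
[0.594, -0.0145, 0.198] [ 0.5936 -0.0136  0.0139] [ 0.5931 -0.0137  0.1979] 173
[0.506, -0.28, 0.116] [ 0.5076 -0.2793  0.0252] [ 0.5071 -0.2789  0.1159] 476
```

Stout and square are back within 1 mm. Now the tall bottle.

Request:
jog_arm(targets=[{"dx":-25,"dy":-26,"dz":0,"rx":0,"ry":0,"rz":0,"gripper":0},{"dx":-44,"dy":-46,"dz":0,"rx":0,"ry":0,"rz":0,"gripper":0},{"dx":-56,"dy":-58,"dz":0,"rx":0,"ry":0,"rz":0,"gripper":0},{"dx":-60,"dy":-62,"dz":0,"rx":0,"ry":0,"rz":0,"gripper":0},{"dx":-60,"dy":-62,"dz":0,"rx":0,"ry":0,"rz":0,"gripper":0},{"dx":-60,"dy":-62,"dz":0,"rx":0,"ry":0,"rz":0,"gripper":0},{"dx":-60,"dy":-62,"dz":0,"rx":0,"ry":0,"rz":0,"gripper":0},{"dx":-60,"dy":-62,"dz":0,"rx":0,"ry":0,"rz":0,"gripper":0}])

```text
t: 41.93
eef_pos: [0.4083, 0.3026, 0.2885]
ee_rot: [3.141, -0.0, -0.236]
force: [-0.7, 0.2, 0.6]
width: 0.0879
gripper_force: 0.0
```

Request:
jog_arm(targets=[{"dx":0,"dy":0,"dz":15,"rx":0,"ry":0,"rz":0,"gripper":0},{"dx":0,"dy":0,"dz":36,"rx":0,"ry":0,"rz":0,"gripper":0},{"dx":0,"dy":0,"dz":56,"rx":0,"ry":0,"rz":0,"gripper":0},{"dx":0,"dy":0,"dz":71,"rx":0,"ry":0,"rz":0,"gripper":0},{"dx":0,"dy":0,"dz":76,"rx":0,"ry":0,"rz":0,"gripper":0},{"dx":0,"dy":0,"dz":76,"rx":0,"ry":0,"rz":0,"gripper":0},{"dx":0,"dy":0,"dz":76,"rx":0,"ry":0,"rz":0,"gripper":0.5},{"dx":0,"dy":0,"dz":76,"rx":0,"ry":0,"rz":0,"gripper":1}])

```text
t: 42.6
eef_pos: [0.4085, 0.3037, 0.2137]
ee_rot: [-3.14, -0.001, -0.235]
force: [0.0, -0.1, -0.3]
width: 0.0795
gripper_force: 0.0
```

Request:
jog_arm(targets=[{"dx":0,"dy":0,"dz":0,"rx":0,"ry":0,"rz":0,"gripper":1},{"dx":0,"dy":0,"dz":0,"rx":0,"ry":0,"rz":0,"gripper":1},{"dx":0,"dy":0,"dz":0,"rx":0,"ry":0,"rz":0,"gripper":1},{"dx":0,"dy":0,"dz":0,"rx":0,"ry":0,"rz":0,"gripper":1},{"dx":0,"dy":0,"dz":0,"rx":0,"ry":0,"rz":0,"gripper":1},{"dx":0,"dy":0,"dz":0,"rx":0,"ry":0,"rz":0,"gripper":1},{"dx":0,"dy":0,"dz":0,"rx":0,"ry":0,"rz":0,"gripper":1},{"dx":0,"dy":0,"dz":0,"rx":0,"ry":0,"rz":0,"gripper":1}])

```text
t: 43.27
eef_pos: [0.4078, 0.3035, 0.2126]
ee_rot: [-3.141, -0.0, -0.235]
force: [0.2, 1.0, 0.8]
width: 0.027
gripper_force: 30.1
```

```bash
python3 g.py .5503 .0527 .2123
```

```text
t 43.27 [0.4078 0.3035 0.2126] [-3.141 -0.    -0.235] F [0.2 1.  0.8] w 0.027 gf 30.1
[0.5503 0.0527 0.2123] -> [196.9 210.8   0.3]
rv [-0.0001 -0.      0.0003]
```

Request:
jog_arm(targets=[{"dx":0,"dy":0,"dz":-5,"rx":0,"ry":0,"rz":0,"gripper":1},{"dx":0,"dy":0,"dz":-18,"rx":0,"ry":0,"rz":0,"gripper":1},{"dx":0,"dy":0,"dz":-36,"rx":0,"ry":0,"rz":0,"gripper":1},{"dx":0,"dy":0,"dz":-54,"rx":0,"ry":0,"rz":0,"gripper":1},{"dx":2,"dy":4,"dz":-72,"rx":0,"ry":0,"rz":0,"gripper":1},{"dx":8,"dy":14,"dz":-84,"rx":0,"ry":0,"rz":0,"gripper":1},{"dx":18,"dy":32,"dz":-90,"rx":0,"ry":0,"rz":0,"gripper":1},{"dx":30,"dy":53,"dz":-90,"rx":0,"ry":0,"rz":0,"gripper":1}])

```text
t: 43.93
eef_pos: [0.4249, 0.2452, 0.3039]
ee_rot: [-3.14, -0.001, -0.233]
force: [0.9, 0.9, -3.5]
width: 0.027
gripper_force: 30.0
```

Request:
jog_arm(targets=[{"dx":14,"dy":21,"dz":0,"rx":0,"ry":0,"rz":0,"gripper":1},{"dx":28,"dy":43,"dz":0,"rx":0,"ry":0,"rz":0,"gripper":1},{"dx":42,"dy":65,"dz":0,"rx":0,"ry":0,"rz":0,"gripper":1},{"dx":57,"dy":87,"dz":0,"rx":0,"ry":0,"rz":0,"gripper":1},{"dx":73,"dy":108,"dz":0,"rx":0,"ry":0,"rz":0,"gripper":1},{"dx":90,"dy":127,"dz":0,"rx":0,"ry":0,"rz":0,"gripper":1},{"dx":108,"dy":142,"dz":0,"rx":0,"ry":0,"rz":0,"gripper":1},{"dx":126,"dy":152,"dz":0,"rx":0,"ry":0,"rz":0,"gripper":1}])

```text
t: 44.6
eef_pos: [0.5116, 0.066, 0.3025]
ee_rot: [3.141, 0.001, -0.235]
force: [-0.5, 1.2, -3.2]
width: 0.0266
gripper_force: 30.0
```

Request:
jog_arm(targets=[{"dx":17,"dy":5,"dz":0,"rx":0,"ry":0,"rz":0,"gripper":1},{"dx":30,"dy":6,"dz":3,"rx":0,"ry":0,"rz":0,"gripper":1},{"dx":38,"dy":6,"dz":12,"rx":0,"ry":0,"rz":0,"gripper":1},{"dx":41,"dy":6,"dz":26,"rx":0,"ry":0,"rz":0,"gripper":1},{"dx":41,"dy":6,"dz":42,"rx":0,"ry":0,"rz":0,"gripper":1},{"dx":41,"dy":6,"dz":56,"rx":0,"ry":0,"rz":0,"gripper":1},{"dx":41,"dy":6,"dz":67,"rx":0,"ry":0,"rz":0,"gripper":1},{"dx":41,"dy":6,"dz":74,"rx":0,"ry":0,"rz":0,"gripper":1}])

```text
t: 45.27
eef_pos: [0.5494, 0.0527, 0.2264]
ee_rot: [3.14, 0.002, -0.234]
force: [-0.1, -0.3, -3.9]
width: 0.0269
gripper_force: 30.0
```

```bash
python3 g.py .5503 .0527 .2146
```

```text
t 45.27 [0.5494 0.0527 0.2264] [ 3.14e+00  2.00e-03 -2.34e-01] F [-0.1 -0.3 -3.9] w 0.0269 gf 30.0
[0.5503 0.0527 0.2146] -> [ 0.9 -0.2 11.8]
rv [0.0012 0.0024 0.0006]
```

Request:
jog_arm(targets=[{"dx":1,"dy":0,"dz":4,"rx":0,"ry":0,"rz":0,"gripper":1},{"dx":1,"dy":0,"dz":7,"rx":0,"ry":0,"rz":0,"gripper":1},{"dx":1,"dy":0,"dz":9,"rx":0,"ry":0,"rz":0,"gripper":1},{"dx":1,"dy":0,"dz":10.5,"rx":0,"ry":0,"rz":0,"gripper":1},{"dx":1,"dy":0,"dz":11.5,"rx":0,"ry":0,"rz":0,"gripper":1},{"dx":1,"dy":0,"dz":12.5,"rx":0,"ry":0,"rz":0,"gripper":1},{"dx":1,"dy":0,"dz":13,"rx":0,"ry":0,"rz":0,"gripper":1},{"dx":1,"dy":0,"dz":13.5,"rx":0,"ry":0,"rz":0,"gripper":1}])

```text
t: 45.93
eef_pos: [0.5514, 0.0522, 0.2153]
ee_rot: [-3.141, -0.0, -0.235]
force: [-0.6, -0.2, -3.7]
width: 0.0267
gripper_force: 30.0
```

Request:
jog_arm(targets=[{"dx":0,"dy":0,"dz":0.3,"rx":0,"ry":0,"rz":0,"gripper":1},{"dx":0,"dy":0,"dz":0.6,"rx":0,"ry":0,"rz":0,"gripper":1},{"dx":0,"dy":0,"dz":1,"rx":0,"ry":0,"rz":0,"gripper":1},{"dx":0,"dy":0,"dz":1,"rx":0,"ry":0,"rz":0,"gripper":1},{"dx":0,"dy":0,"dz":1,"rx":0,"ry":0,"rz":0,"gripper":1},{"dx":0,"dy":0,"dz":1,"rx":0,"ry":0,"rz":0,"gripper":1},{"dx":0,"dy":0,"dz":1,"rx":0,"ry":0,"rz":0,"gripper":1},{"dx":0,"dy":0,"dz":1,"rx":0,"ry":0,"rz":0,"gripper":1}])

```text
t: 46.6
eef_pos: [0.5516, 0.0522, 0.2145]
ee_rot: [-3.141, -0.001, -0.235]
force: [0.4, 0.6, 2.1]
width: 0.0267
gripper_force: 30.0
```

Contact. I'll release, rise and back off towards the mat to look.

Request:
jog_arm(targets=[{"dx":0,"dy":0,"dz":0,"rx":0,"ry":0,"rz":0,"gripper":0.6},{"dx":0,"dy":0,"dz":0,"rx":0,"ry":0,"rz":0,"gripper":0.4},{"dx":0,"dy":0,"dz":0,"rx":0,"ry":0,"rz":0,"gripper":0.2},{"dx":0,"dy":0,"dz":0,"rx":0,"ry":0,"rz":0,"gripper":0},{"dx":0,"dy":0,"dz":-15,"rx":0,"ry":0,"rz":0,"gripper":0},{"dx":0,"dy":0,"dz":-35,"rx":0,"ry":0,"rz":0,"gripper":0},{"dx":0,"dy":0,"dz":-60,"rx":0,"ry":0,"rz":0,"gripper":0},{"dx":0,"dy":0,"dz":-85,"rx":0,"ry":0,"rz":0,"gripper":0}])

```text
t: 47.27
eef_pos: [0.5509, 0.052, 0.2996]
ee_rot: [3.141, 0.001, -0.235]
force: [1.1, 0.3, -0.5]
width: 0.0745
gripper_force: 0.0
```

Request:
jog_arm(targets=[{"dx":-20,"dy":-21,"dz":0,"rx":0,"ry":0,"rz":0,"gripper":0},{"dx":-45,"dy":-47,"dz":0,"rx":0,"ry":0,"rz":0,"gripper":0},{"dx":-70,"dy":-73,"dz":0,"rx":0,"ry":0,"rz":0,"gripper":0},{"dx":-95,"dy":-99,"dz":0,"rx":0,"ry":0,"rz":0,"gripper":0},{"dx":-120,"dy":-125,"dz":0,"rx":0,"ry":0,"rz":0,"gripper":0},{"dx":-140,"dy":-150,"dz":0,"rx":0,"ry":0,"rz":0,"gripper":0},{"dx":-150,"dy":-162,"dz":0,"rx":0,"ry":0,"rz":0,"gripper":0},{"dx":-150,"dy":-165,"dz":0,"rx":0,"ry":0,"rz":0,"gripper":0}])

```text
t: 47.93
eef_pos: [0.4424, 0.2497, 0.2991]
ee_rot: [-3.141, 0.0, -0.232]
force: [0.5, -0.6, -0.2]
width: 0.0879
gripper_force: 0.0
```

```bash
python3 look.py c5 .55 .053 .231 .03 .6095 .105 .178 .03 .594 -.0145 .198 .03 .506 -.28 .116 .035
```

```text
[0.55, 0.053, 0.231] [0.5497 0.0541 0.0138] [0.5496 0.0542 0.231 ] 191
[0.6095, 0.105, 0.178] [0.6102 0.1053 0.0139] [0.61   0.1049 0.178 ] 165
[0.6095, 0.105, 0.178] [0.6123 0.1065 0.014 ] [0.6126 0.1075 0.1772] 60
[0.594, -0.0145, 0.198] [ 0.5936 -0.0136  0.0139] [ 0.5932 -0.0134  0.1978] 174
[0.506, -0.28, 0.116] [ 0.507  -0.2798  0.0253] [ 0.5072 -0.279   0.1159] 475
```

View pics/c5.png

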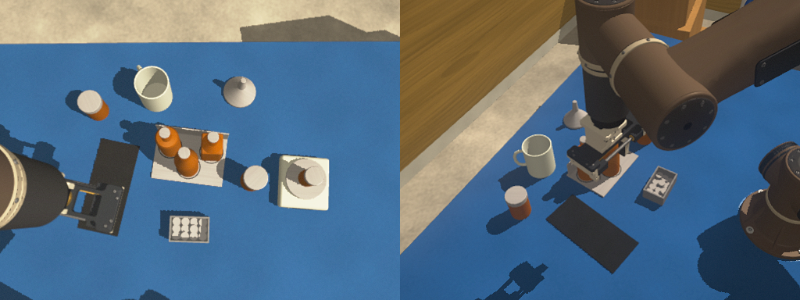

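The top view (left half) shows all three bottles back on the tray (167,137; 187,157; 212,143), each within about 1 mm of its start. The jar is on the pan (310,176), and the jug, funnel and box of caps have not moved.

```bash
python3 -c "
from station import arm
print(arm.job_done())"
```

```text
the job is handed in; nothing more can be done
None
```

The job is handed in, with no verdict shown: the jar stands upright about 1.5 mm from the pan's centre, all three bottles are back within about 1 mm of their starting places, and the jug, funnel and box of caps look untouched.

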